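# Dry-stack a layered headland model and set its lighthouse

## Robot

A 7-joint arm with a two-finger parallel gripper is mounted at the origin on the work surface. World frame = base frame: x ahead of the robot, y to its left, z up, the work surface at z = 0. Lengths are in mm, angles in rad, forces in N, time in s.
With the tool pointing down it reaches from about 425 to 1025 mm from the base axis. Payload 9.4 kg.
Tool frame: the origin (TCP) lies at the very end of the fingers, on their centre line; the grasp point (between the pads) lies 19 mm behind it; y points along the fingers, z is the direction in which the jaws open and shut, and the axes are right-handed (so a half turn about y gives the same grasp; the last joint's range is limited). The gripper opens to 93 mm and grips with 3 to 60 N. Pads are 15 mm wide; open, the fingers measure 128 mm over their backs; the gripper's body (75 mm by 188 mm) begins 65 mm behind the grasp point.
Start: joints at [1.175, 0.599, -0.003, 1.599, 0.002, 0.943, -0.08], TCP at [227.225, -688.472, 218.618] pointing down, gripper open.
Joint ranges: [-2.57, 2.57], [-0.35, 1.97], [-1.29, 1.29], [0.11, 2.56], [-1.05, 4.19], [0.11, 1.86], [-2.63, 2.63]. Speed limits (rad/s): [2.22, 2.22, 3.01, 3.01, 3.14, 3.14, 3.14].

## Interface

Orientations are given as a 3x3 rotation matrix whose columns are the frame's x, y, z axes.
In Python, from plant import manip gives the robot as it stands.
- The arm moves only by the tool servo_tool, never from a script. Its arguments are lists of equal length, an entry for each row: "hand": the opening, from 0 (shut) to 1 (fully open); "travel": the shift along the tool's x, y, z in cm, a list of three; "twist": the turn about the tool's y in rad. A call has 1 to 12 rows; each row is the pose to reach, as a shift and turn from the pose measured when the call began, along the tool's axes at that moment; what a row does not reach only later rows make up. A row lasts 1/8 s, in which the tool goes at most 62.5 mm and 10.7 degrees, less where a joint would pass 70% of its speed; a pose out of reach is approached as far as the arm can. A call with a gripper value outside its range is refused whole. The fingers move at their own pace and stop on an object; "force" is the grip in N (left out, the last holds). Time passes only in rows, so rows that repeat a pose let the fingers close. It gives the time, the measured TCP pose, the force and the opening at its end, in the units of the state.
- manip.observe(): the state, without advancing time (a new reading comes with each control period).
- manip.camera(name): name is "side" or "top"; returns a dict with "frame" (420x560x3 uint8, red, green, blue), "intrinsics" (3x3 intrinsics, pixels), "eye" and "orientation" of the camera in the world. Camera axes: x right, y down, z forward; pixel columns grow to the right and rows downward; lengths in mm; the calibration is good to about 2 mm. A picture is of the moment at which its call begins. There is no depth.
- manip.sign_off(): hands the job in, once; it reports no verdict.
The state is a dict: "time_s": time; "joint_positions": joint angles; "joint_velocities": joint speeds; "tau": joint torques, N m; "eef_pos": TCP position; "eef_rot": TCP orientation; "force": force on the tool from outside, world axes, zero at the start; "moment": the same for the moment, N m; "opening": finger opening in mm.
Only numpy, scipy, OpenCV 4.12 (cv2) and the standard library are available. Lean on these libraries where they do the work, as an engineer would, in place of code of your own. Each camera call takes 0.05 s, during which the arm holds its last target.

## Task

Dry-stack the headland model on the blue baseboard from the bottom up, setting each part squarely on the outline drawn for it: first the large plywood layer, then the middle one, then the small one (pointed ends of the large and the middle layer both towards the pointed end of the outline on the board), then the cottage on its rectangle on the middle layer, and last the lighthouse upright on the small layer. Set every part down gently, without dropping it, and leave the sanding block, the spray can and the glue bottle where they are.

Things in the scene. Friction and masses are not known exactly. Their poses are not given: they have to be found in the camera images.
- baseboard: Plywood baseboard, sea blue on top, 260 mm along its x, 140 along y, 12 thick, taped down (fixed), its x axis roughly across the table. A dark pen line on top traces the large layer's footprint, centred on the board, pointed end to the board's +x. Origin: centre of its underside.
- layer_large: Large contour layer, bare plywood, 18 mm thick, 180 along x, 68 wide (y), flanks parallel for 28 mm about the middle (grip there, across y). Pointed end +x, blunt end -x. Goes centred on the board, x along the board's x. Pen outline of the middle layer on top, centred at x = +22 mm, y = 0, pointing to +x. 0.14 kg. Origin: centre of underside.
- layer_middle: Middle layer, bare plywood, 18 mm thick, 130 along x, 56 wide (y), flanks parallel for 28 mm about the middle, pointed end +x. Goes at x = +22, y = 0 of the large layer, same direction. Pen lines on top: small layer's oval centred at x = +18 mm, cottage's rectangle (26 x 40, long side along y) at x = -36 mm, both y = 0. 85 g. Origin: centre of underside.
- layer_small: Small layer, bare plywood, 18 mm thick, oval 56 along x, 38 wide (y), flanks parallel for 28 mm about the middle; either way round will do. Goes at x = +18 mm, y = 0 of the middle layer, long axes parallel. A pen circle (34 mm) in the middle of its top marks the lighthouse's foot. 35 g. Origin: centre of underside.
- cottage: Model cottage, solid, primer grey, 26 mm along x, 40 along y (ridge along y), walls 18 high, ridge 32, chimney to 36. Grip across the upright gable ends (40 mm, along y). Goes at x = -36 mm, y = 0 of the middle layer, ridge across that layer, either way round; 13 mm then stays clear to the small layer. 35 g. Origin: centre of underside.
- lighthouse: Model lighthouse, primer grey, round, 88 mm tall: foot 34 across and 6 high, tower 28 across above the foot tapering to 22 at 60 mm height, then a gallery disc 32 across and a lantern. Grip the tower at 20 to 50 mm height. Goes upright on the middle of the small layer, any yaw. 70 g. Origin: centre of underside.
- sanding_block: Bystander: cork sanding block with a rubber sole, 50 mm along x, 100 mm along y, 30 mm high, lying among the parts. Leave it alone. Origin: centre of its underside; z up.
- spray_can: Bystander: spray can standing upright, 66 mm across, 187 mm tall, at one side. Leave it alone. Origin: centre of its underside; z up.
- glue_bottle: Bystander: glue bottle standing upright, 64 mm across, 195 mm tall, at the other side. Leave it alone. Origin: centre of its underside; z up.
Mind the look-alikes: they are no part of the job. What is shaped like the layer_middle but turquoise is not meant. What is shaped like the layer_large but orange is not meant.

How it is judged (in metres and radians):
On the way, in this order (a step that is already met when the one before it is completed fails the run):
1. the large layer lies released on its outline on the baseboard, pointed end towards the +x end of the board (x of layer_large in the frame of baseboard between -0.01 and 0.01 m and y of layer_large in the frame of baseboard between -0.01 and 0.01 m and z of layer_large in the frame of baseboard between 0.008 and 0.016 m and angle between layer_large's own z axis and vertical below 0.08 rad and angle between the x axis of layer_large and the x axis of baseboard, either way round below 0.2 rad and linear speed of layer_large below 0.02 m/s and contact force between layer_large and the fingers below 0.2 N), for 0.2 s.
2. the middle layer lies released on its outline on the large layer, pointed end the same way (x of layer_middle in the frame of layer_large between 0.012 and 0.032 m and y of layer_middle in the frame of layer_large between -0.01 and 0.01 m and z of layer_middle in the frame of layer_large between 0.014 and 0.022 m and angle between layer_middle's own z axis and vertical below 0.08 rad and angle between the x axis of layer_middle and the x axis of layer_large, either way round below 0.2 rad and x of layer_middle in the frame of baseboard above -0.005 m and linear speed of layer_middle below 0.02 m/s and contact force between layer_middle and the fingers below 0.2 N), for 0.2 s.
3. the small layer lies released on its outline on the middle layer (x of layer_small in the frame of layer_middle between 0.008 and 0.028 m and y of layer_small in the frame of layer_middle between -0.01 and 0.01 m and z of layer_small in the frame of layer_middle between 0.014 and 0.022 m and angle between layer_small's own z axis and vertical below 0.08 rad and angle between the x axis of layer_small and the x axis of layer_middle, either way round below 0.2 rad and linear speed of layer_small below 0.02 m/s and contact force between layer_small and the fingers below 0.2 N), for 0.2 s.
4. the cottage stands released on its rectangle on the middle layer, behind the small layer (x of cottage in the frame of layer_middle between -0.046 and -0.026 m and y of cottage in the frame of layer_middle between -0.01 and 0.01 m and z of cottage in the frame of layer_middle between 0.014 and 0.022 m and angle between cottage's own z axis and vertical below 0.08 rad and angle between the x axis of cottage and the x axis of layer_middle, either way round below 0.25 rad and x of cottage in the frame of baseboard below 0.022 m and linear speed of cottage below 0.02 m/s and contact force between cottage and the fingers below 0.2 N), for 0.2 s.
5. the lighthouse stands released on the small layer (x of lighthouse in the frame of layer_small between -0.01 and 0.01 m and y of lighthouse in the frame of layer_small between -0.01 and 0.01 m and z of lighthouse in the frame of layer_small between 0.014 and 0.022 m and angle between lighthouse's own z axis and vertical below 0.08 rad and linear speed of lighthouse below 0.02 m/s and contact force between lighthouse and the fingers below 0.2 N), for 0.2 s.
At the end, for the whole second after the job is handed in: All five parts rest released, level (0.08 rad), each within 10 mm along each axis of its outline on what carries it (z within 4 mm), turned within 0.2 rad of it (cottage 0.25, lighthouse any); large and middle layer point to the board's +x, small layer and cottage either way (all of step 1 and all of step 2 and all of step 3 and all of step 4 and all of step 5 and angular speed of each of layer_large, layer_middle, layer_small, cottage, lighthouse below 0.3 rad/s); the robot touches nothing.
It fails at once if the sanding block is pushed more than 30 mm from its place or knocked over (distance of sanding_block from where it was at the start of the episode above 0.03 m or angle between sanding_block's own z axis and vertical above 0.35 rad).
It fails at once if the spray can is pushed more than 30 mm from its place or knocked over (distance of spray_can from where it was at the start of the episode above 0.03 m or angle between spray_can's own z axis and vertical above 0.35 rad).
It fails at once if the glue bottle is pushed more than 30 mm from its place or knocked over (distance of glue_bottle from where it was at the start of the episode above 0.03 m or angle between glue_bottle's own z axis and vertical above 0.35 rad).
It fails at once if a part of the model is dropped or thrown (moves faster than 0.6 m/s out of the grip, as after 20 mm of free fall) ((linear speed of layer_large above 0.6 m/s and contact force between layer_large and the fingers below 0.1 N) or (linear speed of layer_middle above 0.6 m/s and contact force between layer_middle and the fingers below 0.1 N) or (linear speed of layer_small above 0.6 m/s and contact force between layer_small and the fingers below 0.1 N) or (linear speed of cottage above 0.6 m/s and contact force between cottage and the fingers below 0.1 N) or (linear speed of lighthouse above 0.6 m/s and contact force between lighthouse and the fingers below 0.1 N)).
It also fails if it takes over 144 s, if anything falls off the work surface, if the arm or the gripper's body presses on something with over 40 N, if the wrist force passes 120 N, or if a joint passes its speed limit or range.

## Working session

There is one attempt and no reset: what is moved stays moved. The work goes in short steps, Python scripts to look and compute and a tool call to move; the robot and the scene stay as the last step left them, time stands still between calls to the robot, and variables do not carry over. Pictures are saved under pics/ and viewed, and the job is handed in when it is done.

Besides the shell and the picture viewer there is one more tool, called by a JSON object that holds its "fn" and its "kwargs". servo_tool: Moves the arm, as the interface text tells. Its arguments: {"type":"object","properties":{"hand":{"type":"array"},"travel":{"type":"array"},"twist":{"type":"array"},"force":{"type":"number"}},"required":["hand","travel","twist"]}

```bash
mkdir -p pics; ls; python3 - <<'E'
from plant import manip
import cv2,numpy as np
np.set_printoptions(precision=4,suppress=True)
for n in ("top","side"):
    c=manip.camera(n); cv2.imwrite(f"pics/{n}0.png",c["frame"][:,:,::-1])
    print(n,c["intrinsics"],c["eye"],c["orientation"])
s=manip.observe()
for k in s: print(k,s[k])
E
```

```text
pics
top [[380.3875   0.     280.7116]
 [  0.     380.3875 218.9713]
 [  0.       0.       1.    ]] [ 260.7706    3.0028 1241.9673] [[-0.01   -0.9918  0.1276]
 [-0.9998  0.0075 -0.0201]
 [ 0.019  -0.1278 -0.9916]]
side [[380.4356   0.     278.9721]
 [  0.     380.4356 214.1191]
 [  0.       0.       1.    ]] [305.4784 736.3001 706.9347] [[-0.9848 -0.1283  0.1172]
 [-0.1728  0.6528 -0.7375]
 [ 0.0181 -0.7466 -0.6651]]
time_s 0.1
joint_positions [ 1.1753  0.6    -0.0025  1.6     0.0018  0.9429 -0.0798]
joint_velocities [ 0.0009 -0.0025 -0.0008 -0.0027 -0.0022 -0.0007  0.    ]
tau [  0.006  -76.6566   1.503  -25.2942  -0.0522   0.0135   0.    ]
eef_pos [ 227.1    -688.0576  217.8533]
eef_rot [[-0.9496 -0.0005  0.3135]
 [-0.3135  0.0013 -0.9496]
 [ 0.0001 -1.     -0.0014]]
force [-0.3983  0.0052  0.2078]
moment [-0.0237 -0.0005  0.0028]
opening 92.99424950864451
```

View pics/top0.png

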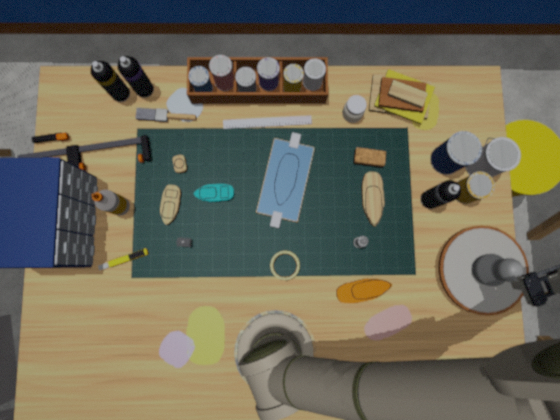

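View pics/side0.png

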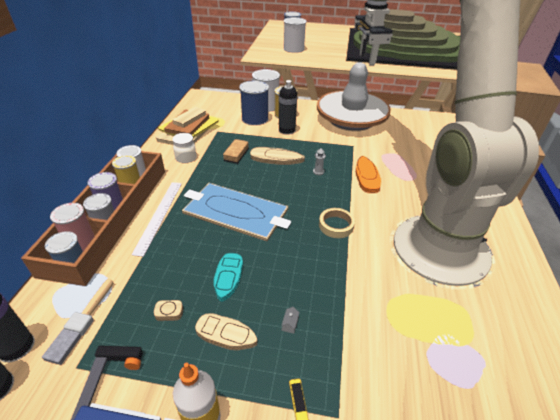

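```bash
python3 - <<'E'
import cv2
im=cv2.imread("pics/top0.png")
def crop(u0,v0,w,h,s,n): cv2.imwrite(n,cv2.resize(im[v0:v0+h,u0:u0+w],None,fx=s,fy=s,interpolation=cv2.INTER_CUBIC))
crop(250,125,75,110,5,"pics/c_board.png")
crop(340,140,60,115,5,"pics/c_right.png")
crop(150,145,95,110,5,"pics/c_left.png")
E
```

```text
(no output)
```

View pics/c_board.png

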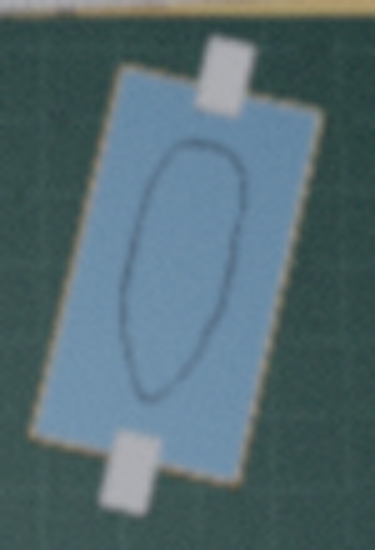

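View pics/c_right.png

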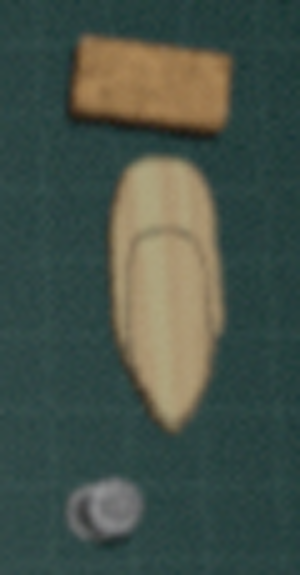

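View pics/c_left.png

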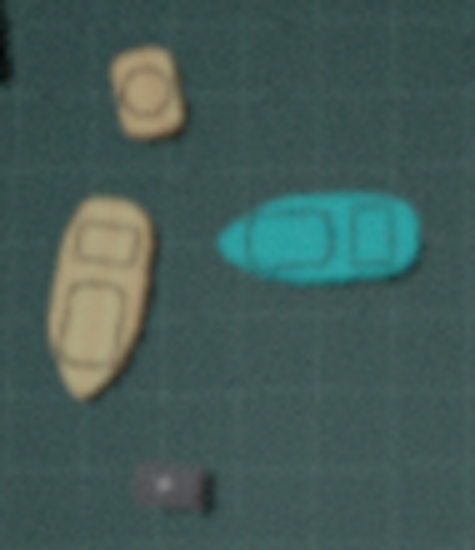

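```bash
cat > h.py <<'E'
import cv2,numpy as np
from plant import manip
np.set_printoptions(precision=2,suppress=True)
def cam(n,save=None):
    c=manip.camera(n)
    c={k:(np.array(v,float) if k!="frame" else v) for k,v in c.items()}
    if save: cv2.imwrite(save,c["frame"][:,:,::-1])
    return c
def ray(c,uv,z):
    uv=np.atleast_2d(np.array(uv,float)); d=np.c_[uv,np.ones(len(uv))]@np.linalg.inv(c["intrinsics"]).T@c["orientation"].T
    t=(z-c["eye"][2])/d[:,2]; return (c["eye"]+d*t[:,None])[:,:2]
def proj(c,P):
    p=(np.atleast_2d(P)-c["eye"])@c["orientation"]; p=p@c["intrinsics"].T; return p[:,:2]/p[:,2:]
def move(target,xdir=None,s=None):
    """print travel(cm),twist to get TCP to target(mm) with tool x along xdir"""
    s=s or manip.observe(); R=np.array(s["eef_rot"]); p=np.array(s["eef_pos"])
    t=R.T@(np.array(target)-p)/10; tw=None
    if xdir is not None:
        v=R.T@np.r_[xdir,0]; tw=np.arctan2(-v[2],v[0])  # rot about y: x->(c,0,-s)
    return t,tw
E
cat > m1.py <<'E'
from h import *
c=cam("top"); s2=cam("side"); 
def blob(c,mask,u,v,r,z,nm):
    n,l,st,ce=cv2.connectedComponentsWithStats(mask.astype(np.uint8))
    k=l[v,u]; 
    if k==0: print(nm,"no mask");return
    cn=cv2.findContours((l==k).astype(np.uint8),0,cv2.CHAIN_APPROX_NONE)[0]; cn=max(cn,key=len)[:,0,:]
    P=ray(c,cn,z).astype(np.float32)
    (cx,cy),(w,h),a=cv2.minAreaRect(P)
    q=P-P.mean(0); 
    ys,xs=np.nonzero(l==k); M=ray(c,np.c_[xs,ys],z); m=M.mean(0); ev=np.linalg.eigh(np.cov((M-m).T))[1][:,1]
    if ev[0]>0: ev=-ev
    e=(P-m)@ev; f=(P-m)@[-ev[1],ev[0]]
    ctr=m+ev*(e.max()+e.min())/2+np.array([-ev[1],ev[0]])*(f.max()+f.min())/2
    print(nm,"rect",(cx,cy),w,h,a,"area",st[k,4],"pca ctr",ctr,"dir",ev,"ext",np.ptp(e),np.ptp(f))
def masks(c):
    hsv=cv2.cvtColor(c["frame"],cv2.COLOR_RGB2HSV); H,S,V=[hsv[...,i].astype(int) for i in range(3)]
    return dict(wood=(H<30)&(S>60)&(V>110), blue=(H>95)&(H<115)&(S>70)&(V>110), grey=(S<70)&(V>55))
m=masks(c)
blob(c,m["wood"],373,197,0,9,"large")
blob(c,m["wood"],170,203,0,9,"middle")
blob(c,m["wood"],179,163,0,9,"small")
blob(c,m["wood"],370,157,0,15,"sand")
blob(c,m["blue"],286,200,0,12,"board")
blob(c,m["grey"],184,242,0,16,"cott")
blob(c,m["grey"],361,242,0,40,"light")
ms=masks(s2)
blob(s2,ms["wood"],277,155,0,9,"S large")
blob(s2,ms["wood"],222,330,0,9,"S middle")
blob(s2,ms["wood"],165,310,0,9,"S small")
blob(s2,ms["blue"],235,210,0,12,"S board")
# hand-read board corners from crop (5x, origin 250,125)
B=ray(c,[[250+122/5,125+68/5],[250+322/5,125+112/5],[250+240/5,125+482/5],[250+32/5,125+436/5]],12)
print("board corners",B,B.mean(0),[np.linalg.norm(B[i]-B[i-1]) for i in range(4)])
O=ray(c,[[250+195/5,125+142/5],[250+150/5,125+402/5]],12);print("outline ends",O)
L=ray(c,[[340+165/5,140+157/5],[340+174/5,140+432/5]],9);print("large ends",L)
E
python3 m1.py
```

```text
large rect (486.34326171875, -328.47772216796875) 178.19374084472656 70.29393768310547 1.3863078355789185 area 903 pca ctr [ 486.26 -328.35] dir [-1.   -0.01] ext 178.10332048352802 70.94123511092553
middle rect (471.7711181640625, 341.42254638671875) 56.93059539794922 127.54243469238281 82.3984603881836 area 560 pca ctr [471.77 341.44] dir [-0.99  0.14] ext 127.57252136969397 56.96410434204662
small rect (608.793212890625, 313.3045654296875) 56.9033317565918 37.82680892944336 10.387899398803711 area 184 pca ctr [608.8  312.89] dir [-0.97 -0.23] ext 57.231990565574534 38.46882713203027
sand rect (628.3704833984375, -322.7121276855469) 100.77397155761719 50.463417053222656 80.73955535888672 area 435 pca ctr [ 628.38 -322.71] dir [-0.15 -0.99] ext 100.68308455701228 50.97913165352292
board rect (552.7476806640625, -38.40765380859375) 127.85986328125 247.69508361816406 76.44014739990234 area 2728 pca ctr [552.82 -38.38] dir [-0.97  0.24] ext 247.68294867363738 127.87170147123967
cott rect (494.42218017578125, 90.35317993164062) 544.8796997070312 1098.041015625 1.6060371398925781 area 85
[... 705 characters left out ...]
12695312, 309.9412536621094) 58.95998764038086 47.719791412353516 10.692877769470215 area 474 pca ctr [609.76 309.64] dir [-0.99 -0.12] ext 59.41213801820382 49.27118928429328
S board rect (551.9296875, -37.14241027832031) 129.0030517578125 248.98486328125 76.42649841308594 area 2626 pca ctr [552.02 -37.47] dir [-0.97  0.24] ext 248.88304895878443 129.16033000337845
board corners [[ 690.73   -3.47]
 [ 659.75 -137.12]
 [ 410.63  -78.22]
 [ 441.93   57.24]] [550.76 -40.39] [np.float64(256.10759326711343), np.float64(137.19072956007702), np.float64(255.988957592197), np.float64(139.02253378103538)]
outline ends [[639.39 -51.77]
 [463.88 -20.03]]
large ends [[ 577.2  -331.68]
 [ 392.56 -330.01]]
```

```bash
python3 - <<'E'
from h import *
c=cam("top"); im=c["frame"][:,:,::-1]
print("can top z187",ray(c,[[452,187]],187),"can base?",ray(c,[[428,200]],0)," glue cap z195",ray(c,[[99,197]],195),"base",ray(c,[[121,207]],0))
def crop(im,u0,v0,w,h,s,n): return cv2.resize(im[v0:v0+h,u0:u0+w],(w*s,h*s),interpolation=cv2.INTER_CUBIC)
a=crop(im,340,225,45,35,8,0);b=crop(im,165,225,45,35,8,0);d=crop(im,415,170,50,50,8,0);e=crop(im,85,175,50,50,8,0)
s=cam("side")["frame"][:,:,::-1]
f=crop(s,300,140,40,50,8,0);g=crop(s,270,295,40,50,8,0)
cv2.imwrite("pics/k1.png",np.hstack([a,b]));cv2.imwrite("pics/k2.png",np.hstack([d,e]));cv2.imwrite("pics/k3.png",np.hstack([f,g]))
for z,uv in((0,(360.5,242)),(68,(362,241))): print(ray(c,[uv],z))
print("cott",ray(c,[[184,242]],32))
E
```

```text
can top z187 [[ 484.77 -507.93]] can base? [[ 480.73 -514.63]]  glue cap z195 [[460.67 484.77]] base [[464.12 501.31]]
[[ 342.45 -283.15]]
[[ 341.04 -272.27]]
cott [[345.23 285.62]]
```

View pics/k1.png

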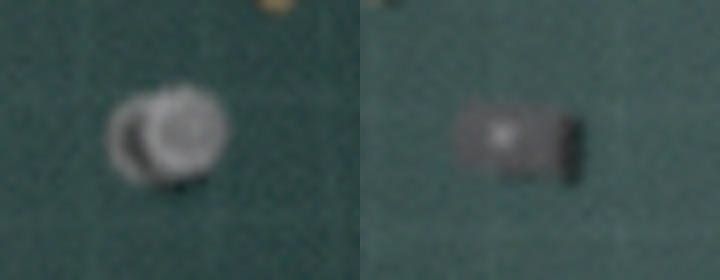

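View pics/k2.png

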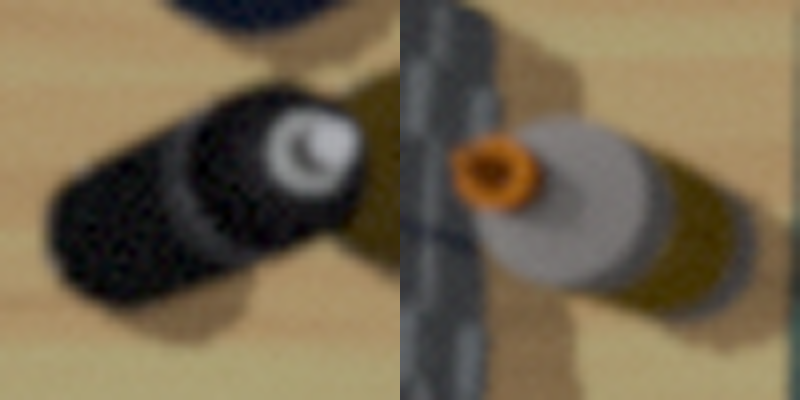

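View pics/k3.png

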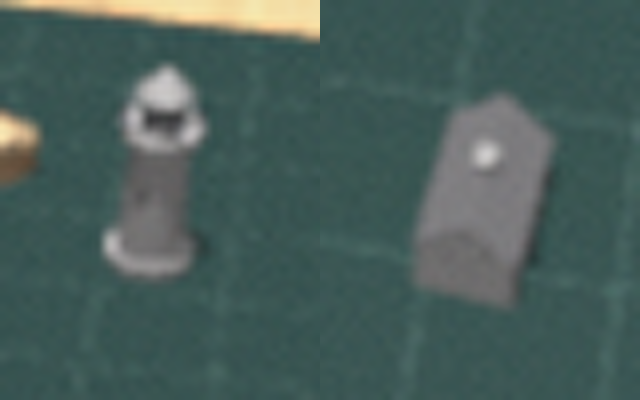

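```bash
python3 - <<'E'
from h import *
c=cam("top"); d=cam("side")
print("light top",ray(c,[[358.1,242.5]],6),"side foot",ray(d,[[318.3,170.8]],6), ray(d,[[300+167/8-.5,140+66/8]],88), ray(c,[[340+187/8-.5,225+130/8-.5]],75))
print("cott ridge ends",ray(c,[[165+98/8-.5,225+132/8-.5],[165+202/8-.5,225+140/8-.5]],32))
print("cott S ridge ends",ray(d,[[270+(502-320)/8-.5,295+96/8-.5],[270+(464-320)/8-.5,295+235/8-.5]],32))
print("chimney",ray(c,[[165+142/8-.5,225+135/8-.5]],36),ray(d,[[270+166/8-.5,295+155/8-.5]],36))
print(move([486.5,-329,218],[-1,-0.01]))
E
```

```text
light top [[ 340.49 -273.85]] side foot [[ 341.83 -269.63]] [[ 342.83 -271.7 ]] [[ 341.31 -273.37]]
cott ridge ends [[348.6  308.55]
 [345.08 267.49]]
cott S ridge ends [[346.71 269.39]
 [350.04 312.12]]
chimney [[346.98 290.23]] [[347.87 290.59]]
(array([-35.89,   0.05, -26.  ]), np.float64(0.30882097805812303))
```

{"fn": "servo_tool", "kwargs": {"hand": [1,1,1,1,1,1,1,1,1,1], "travel": [[-4.5,0,-3.2],[-9,0,-6.5],[-13.5,0,-9.8],[-18,0,-13],[-22.5,0,-16.2],[-27,0,-19.5],[-31.5,0,-22.8],[-35.9,0,-26],[-35.9,0,-26],[-35.9,0,-26]], "twist": [0.04,0.08,0.12,0.16,0.2,0.24,0.28,0.31,0.31,0.31], "force": 20}}

```text
time_s: 1.65
eef_pos: [486.3, -329.4, 218.6]
eef_rot: [[-1.0, -0.0, 0.009], [-0.009, -0.0, -1.0], [0.0, -1.0, 0.0]]
force: [0.6, -1.0, 0.0]
opening: 93.1
```

```bash
python3 - <<'E'
from h import *
print(move([486.5,-329,4],[-1,-0.01]))
E
```

```text
(array([-0.03, 21.46, -0.05]), np.float64(-0.0007563986387962111))
```

{"fn": "servo_tool", "kwargs": {"hand": [1,1,1,1,1,1,1,1,0,0,0,0], "travel": [[0,4.5,0],[0,9,0],[0,13.5,0],[0,17,0],[0,19.5,0],[0,20.8,0],[0,21.4,0],[0,21.4,0],[0,21.4,0],[0,21.4,0],[0,21.4,0],[0,21.4,0]], "twist": [0,0,0,0,0,0,0,0,0,0,0,0], "force": 20}}

```text
time_s: 3.15
eef_pos: [486.5, -329.0, 5.1]
eef_rot: [[-1.0, -0.0, 0.01], [-0.01, -0.0, -1.0], [0.0, -1.0, 0.0]]
force: [-0.9, 2.8, 6.9]
opening: 67.5
```

```bash
python3 - <<'E'
from h import *
c=cam("top","pics/t1.png"); d=cam("side","pics/s1.png")
cv2.imwrite("pics/v1.png",np.hstack([c["frame"][130:280,310:450],d["frame"][110:260,230:370]])[:,:,::-1].repeat(2,0).repeat(2,1))
E
```

```text
(no output)
```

View pics/v1.png

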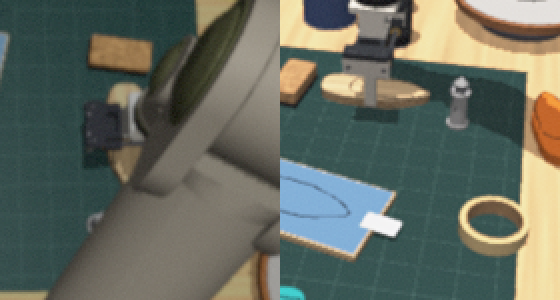

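{"fn": "servo_tool", "kwargs": {"hand": [0,0,0,0,0,0], "travel": [[0,-0.8,0],[0,-2.5,0],[0,-5,0],[0,-7.5,0],[0,-9,0],[0,-9,0]], "twist": [0,0,0,0,0,0], "force": 25}}

```text
time_s: 4.0
eef_pos: [487.0, -329.5, 96.5]
eef_rot: [[-1.0, 0.002, 0.01], [-0.01, -0.001, -1.0], [-0.002, -1.0, 0.001]]
force: [-0.3, -0.8, -1.9]
opening: 68.0
```

```bash
python3 - <<'E'
from h import *
d=cam("side","pics/s2.png")
s=manip.observe(); print(s["eef_pos"],s["force"])
xd=np.array([-0.972,0.235]); xd/=np.linalg.norm(xd)
print(move([552.5,-38,94],xd))
cv2.imwrite("pics/v2.png",d["frame"][90:230,220:400,::-1].repeat(4,0).repeat(4,1))
E
```

```text
[ 486.58 -329.16   95.51] [-0.49  0.29 -2.36]
(array([ -6.87,   0.14, -29.05]), np.float64(0.24690691793660688))
```

View pics/v2.png

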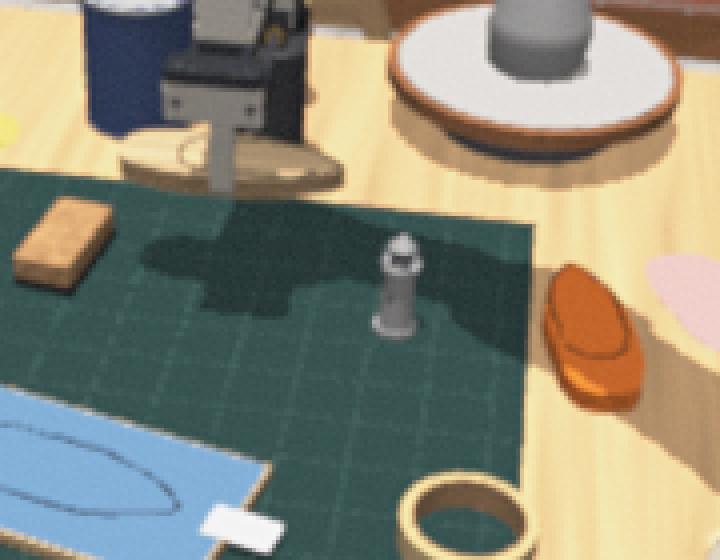

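```bash
python3 - <<'E'
from h import *
d=cam("side")
for x in (90,-90,0): print(x,proj(d,[[486.6-x,-329.2-0.01*x,101]]), )
print(proj(d,[[486.6,-329.2+34+5,101]]))
print(ray(d,[[249.5,90+158/4-.5],[305.5,90+172/4-.5]],101))
E
```

```text
90 [[305.46 133.14]]
-90 [[249.65 127.62]]
0 [[277.33 130.36]]
[[275.12 136.52]]
[[ 575.04 -319.54]
 [ 396.95 -334.1 ]]
```

{"fn": "servo_tool", "kwargs": {"hand": [0,0,0,0,0,0,0,0,0,0,0], "travel": [[-0.3,0,-1.5],[-1,0,-4.5],[-1.8,0,-8],[-2.7,0,-11.5],[-3.6,0,-15],[-4.4,0,-18.5],[-5.2,0,-22],[-6,0,-25.5],[-6.6,0,-28],[-6.9,0,-29],[-6.9,0,-29]], "twist": [0.01,0.04,0.07,0.1,0.13,0.16,0.19,0.22,0.24,0.247,0.247]}}

```text
time_s: 5.48
eef_pos: [552.1, -37.6, 94.4]
eef_rot: [[-0.972, -0.001, -0.234], [0.234, -0.0, -0.972], [0.001, -1.0, 0.0]]
force: [0.4, -0.4, -1.0]
opening: 67.9
```

```bash
python3 - <<'E'
from h import *
d=cam("side","pics/s3.png");c=cam("top","pics/t3.png")
xd=np.array([-0.972,0.235]); xd/=np.linalg.norm(xd)
print(manip.observe()["eef_pos"],move([552.3,-38,17],xd))
cv2.imwrite("pics/v3.png",np.hstack([d["frame"][140:260,170:310,::-1],c["frame"][120:240,220:360,::-1]]).repeat(2,0).repeat(2,1))
E
```

```text
[551.94 -39.26  94.66] (array([-0.01,  7.77, -0.14]), np.float64(-0.0008064991155114947))
```

View pics/v3.png

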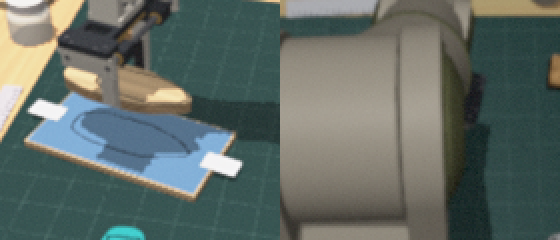

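{"fn": "servo_tool", "kwargs": {"hand": [0,0,0,0,0,0,0,0,0,0], "travel": [[0,1.5,0],[0,3.5,0],[0,5,0],[0,6.2,0],[0,6.8,0],[0,7.2,0],[0,7.4,0],[0,7.6,0],[0,7.7,0],[0,7.7,0]], "twist": [0,0,0,0,0,0,0,0,0,0]}}

```text
time_s: 6.82
eef_pos: [552.0, -39.3, 17.8]
eef_rot: [[-0.972, -0.001, -0.236], [0.236, -0.0, -0.972], [0.001, -1.0, 0.001]]
force: [0.4, -0.2, -0.1]
opening: 67.7
```

```bash
python3 - <<'E'
from h import *
d=cam("side","pics/s4.png")
s=manip.observe();print(s["eef_pos"],s["force"],s["opening"])
cv2.imwrite("pics/v4.png",d["frame"][150:260,170:310,::-1].repeat(4,0).repeat(4,1))
E
```

```text
[551.95 -39.27  17.78] [-0.93  0.43 -2.29] 67.87123156228918
```

View pics/v4.png

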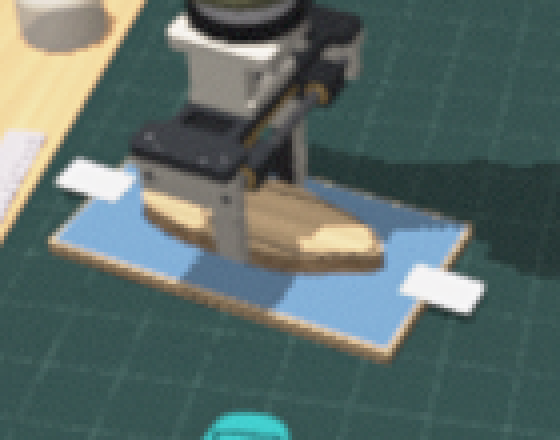

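{"fn": "servo_tool", "kwargs": {"hand": [0,0,0,1,1,1,1,1,1,1,1,1], "travel": [[0,0,-0.1],[0,0.1,-0.1],[0,0.15,-0.1],[0,0.1,-0.1],[0,0.1,-0.1],[0,0.1,-0.1],[0,0,-0.1],[0,-3,-0.1],[0,-8,-0.1],[0,-13,-0.1],[0,-18,-0.1],[0,-20,-0.1]], "twist": [0,0,0,0,0,0,0,0,0,0,0,0]}}

```text
time_s: 8.38
eef_pos: [553.2, -38.3, 220.8]
eef_rot: [[-0.972, 0.003, -0.236], [0.236, -0.0, -0.972], [-0.003, -1.0, -0.001]]
force: [-0.4, 0.7, -0.5]
opening: 92.8
```

```bash
python3 - <<'E'
from h import *
d=cam("side","pics/s5.png")
s=manip.observe();print(s["eef_pos"],s["force"],s["opening"])
xd=np.array([-0.988,0.155]); xd/=np.linalg.norm(xd)
print(move([472.3,340.5,218],xd))
cv2.imwrite("pics/v5.png",cv2.resize(d["frame"][170:250,170:310,::-1],None,fx=5.5,fy=5.5,interpolation=cv2.INTER_CUBIC))
E
```

```text
[553.78 -38.42 222.06] [ 0.87 -0.82  1.84] 93.11623329610569
(array([ 16.87,   0.36, -34.9 ]), np.float64(-0.08272270763879365))
```

View pics/v5.png

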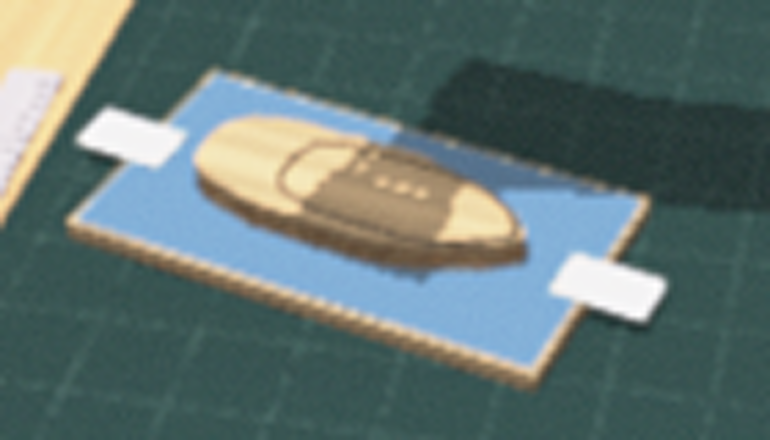

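{"fn": "servo_tool", "kwargs": {"hand": [1,1,1,1,1,1,1,1,1,1], "travel": [[2.2,0,-4.5],[4.4,0,-9],[6.6,0,-13.5],[8.8,0,-18],[11,0,-22.5],[13.2,0,-27],[15.2,0,-31.5],[16.9,0.3,-34.9],[16.9,0.3,-34.9],[16.9,0.3,-34.9]], "twist": [-0.02,-0.04,-0.06,-0.08,-0.098,-0.098,-0.098,-0.098,-0.098,-0.098]}}

```text
time_s: 9.68
eef_pos: [471.8, 339.7, 218.0]
eef_rot: [[-0.99, 0.004, -0.14], [0.14, -0.001, -0.99], [-0.004, -1.0, 0.001]]
force: [0.4, 0.4, -0.5]
opening: 92.7
```

```bash
python3 - <<'E'
from h import *
c=cam("top","pics/t6.png"); d=cam("side","pics/s6.png")
xd=np.array([-0.990,0.141]); xd/=np.linalg.norm(xd)
print(manip.observe()["eef_pos"],move([472.3,340.5,5],xd))
def crop(im,u0,v0,w,h,s): return cv2.resize(im[v0:v0+h,u0:u0+w,::-1],(w*s,h*s),interpolation=cv2.INTER_CUBIC)
cv2.imwrite("pics/v6.png",np.hstack([crop(c["frame"],250,130,70,100,5),crop(d["frame"],170,300,70,100,5)]))
E
```

```text
[472.34 339.17 218.48] (array([ 0.12, 21.35, -0.13]), np.float64(-0.0006282747471384458))
```

View pics/v6.png

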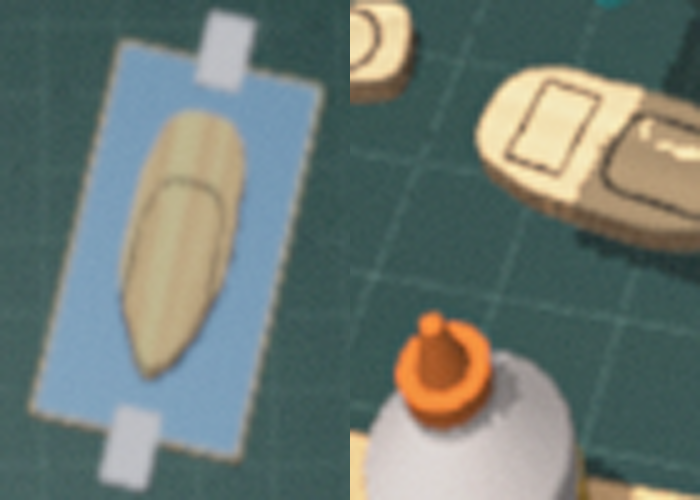

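{"fn": "servo_tool", "kwargs": {"hand": [1,1,1,1,1,1,1,1,0,0,0,0], "travel": [[0,4.5,-0.1],[0,9,-0.1],[0,13.5,-0.1],[0,17,-0.1],[0,19.5,-0.1],[0,20.8,-0.1],[0,21.3,-0.1],[0,21.3,-0.1],[0,21.3,-0.1],[0,21.3,-0.1],[0,21.3,-0.1],[0,21.3,-0.1]], "twist": [0,0,0,0,0,0,0,0,0,0,0,0], "force": 20}}

```text
time_s: 11.28
eef_pos: [473.5, 340.1, 5.6]
eef_rot: [[-0.99, 0.005, -0.141], [0.141, -0.001, -0.99], [-0.005, -1.0, -0.0]]
force: [0.1, -1.1, 2.9]
opening: 57.7
```

```bash
cat > m2.py <<'E'
from h import *
def masks(c):
    hsv=cv2.cvtColor(c["frame"],cv2.COLOR_RGB2HSV); H,S,V=[hsv[...,i].astype(int) for i in range(3)]
    return dict(wood=(H<30)&(S>60)&(V>90), blue=(H>95)&(H<115)&(S>70)&(V>110))
def blob(c,mask,u,v,z,nm):
    n,l,st,ce=cv2.connectedComponentsWithStats(mask.astype(np.uint8),connectivity=4); k=l[v,u]
    if k==0: print(nm,"no mask");return
    cn=max(cv2.findContours((l==k).astype(np.uint8),0,cv2.CHAIN_APPROX_NONE)[0],key=len)[:,0,:]
    print(nm,cv2.minAreaRect(ray(c,cn,z).astype(np.float32)),st[k,4])
E
python3 - <<'E'
from m2 import *
c=cam("top","pics/t7.png"); d=cam("side","pics/s7.png")
m=masks(c)
blob(c,m["wood"],283,185,21,"large"); blob(c,m["blue"],265,200,12,"board")
m=masks(d); blob(d,m["wood"],215,201,21,"large S")
s=manip.observe();print(s["eef_pos"],s["force"],s["opening"])
E
```

```text
large ((551.625244140625, -38.57273864746094), (62.63143539428711, 173.29159545898438), 76.81283569335938) 802
board ((553.1121826171875, -38.39936828613281), (127.49967956542969, 247.14239501953125), 76.31859588623047) 1659
large S no mask
[473.47 339.9    5.63] [-0.1  -0.5   2.42] 55.544587381008974
```

{"fn": "servo_tool", "kwargs": {"hand": [0,0,0,0,0,0], "travel": [[0,-0.8,0],[0,-2.5,0],[0,-5,0],[0,-7.5,0],[0,-9.5,0],[0,-9.5,0]], "twist": [0,0,0,0,0,0]}}

```text
time_s: 12.12
eef_pos: [473.8, 340.7, 102.9]
eef_rot: [[-0.99, 0.007, -0.142], [0.142, 0.002, -0.99], [-0.007, -1.0, -0.003]]
force: [-0.2, 0.2, -1.8]
opening: 55.7
```

```bash
python3 - <<'E'
from h import *
d=cam("side","pics/s8.png")
s=manip.observe();p=s["eef_pos"]; print(p,s["force"],s["opening"])
xd=np.array([-0.973,0.232]); xd/=np.linalg.norm(xd)
print(move([531.2,-33.5,100],xd))
z=p[2]+3.4
for x in (65,0,-65): print(proj(d,[[p[0]-.99*x,p[1]+.141*x,z]]))
im=cv2.resize(d["frame"][230:350,160:320,::-1],None,fx=5,fy=5,interpolation=cv2.INTER_CUBIC); cv2.imwrite("pics/v8.png",im)
E
```

```text
[473.27 340.39 101.74] [-0.34 -0.27 -1.69] 55.905056398796546
(array([-11.03,   0.19,  36.19]), np.float64(0.09207331590944084))
[[253.92 314.22]]
[[221.41 304.6 ]]
[[190.17 295.36]]
```

View pics/v8.png

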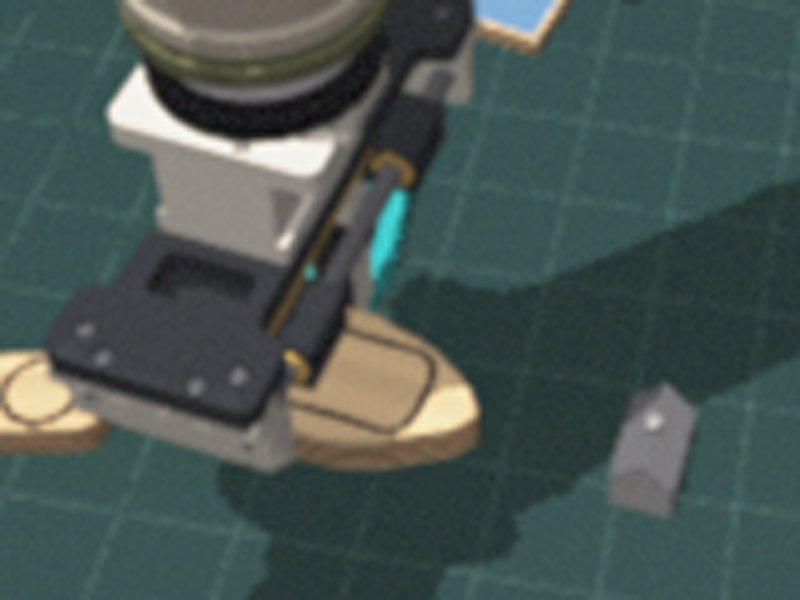

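{"fn": "servo_tool", "kwargs": {"hand": [0,0,0,0,0,0,0,0,0,0,0,0], "travel": [[-0.5,0,1.5],[-1.5,0,5],[-2.7,0,9],[-4,0,13],[-5.2,0,17],[-6.4,0,21],[-7.6,0.1,25],[-8.9,0.1,29],[-10.1,0.1,33],[-10.8,0.2,35.3],[-11.1,0.2,36.2],[-11.1,0.2,36.2]], "twist": [0.01,0.02,0.03,0.04,0.05,0.06,0.07,0.08,0.09,0.092,0.092,0.092]}}

```text
time_s: 13.68
eef_pos: [531.4, -34.2, 99.5]
eef_rot: [[-0.972, 0.005, -0.233], [0.233, 0.001, -0.972], [-0.005, -1.0, -0.002]]
force: [0.7, 0.6, 0.4]
opening: 55.9
```

```bash
python3 - <<'E'
from h import *
d=cam("side","pics/s9.png")
s=manip.observe();p=s["eef_pos"]; print(p,s["force"],s["opening"])
xd=np.array([-0.973,0.232]); xd/=np.linalg.norm(xd)
print(move([532,-33.5,36],xd))
im=cv2.resize(d["frame"][140:260,160:320,::-1],None,fx=5,fy=5,interpolation=cv2.INTER_CUBIC); cv2.imwrite("pics/v9.png",im)
E
```

```text
[531.49 -33.25  99.54] [ 0.53  0.66 -0.6 ] 56.01356793928069
(array([-0.02,  6.35,  0.03]), np.float64(0.00011081676116773807))
```

View pics/v9.png

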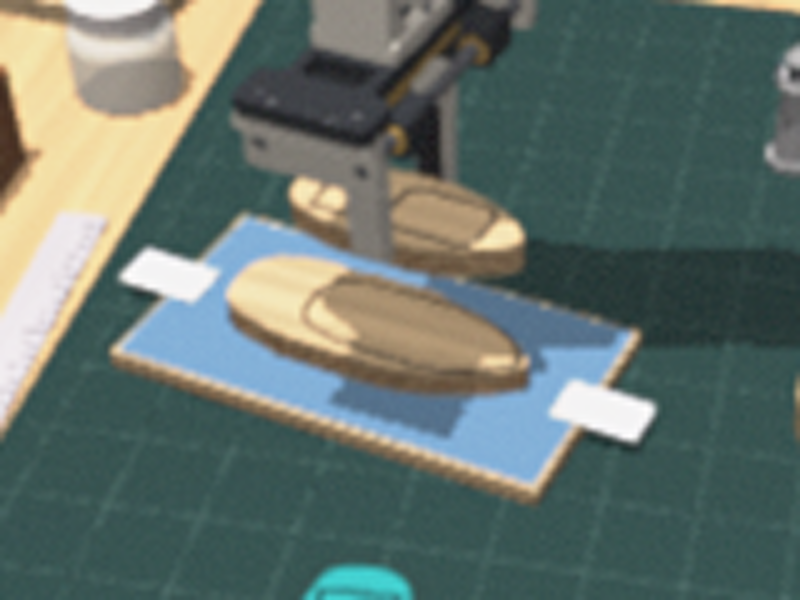

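Good. Lower, settle, release, rise.

{"fn": "servo_tool", "kwargs": {"hand": [0,0,0,0,0,0,0,0,0,0], "travel": [[0,1.5,0],[0,3,0],[0,4.2,0],[0,5,0],[0,5.5,0],[0,5.8,0],[0,6.0,0],[0,6.2,0],[0,6.3,0],[0,6.3,0]], "twist": [0,0,0,0,0,0,0,0,0,0]}}

```text
time_s: 14.98
eef_pos: [531.9, -33.2, 36.6]
eef_rot: [[-0.973, 0.006, -0.232], [0.232, 0.001, -0.973], [-0.005, -1.0, -0.002]]
force: [-0.4, -1.1, -0.9]
opening: 55.7
```

```bash
python3 - <<'E'
from h import *
d=cam("side","pics/s10.png")
s=manip.observe();p=s["eef_pos"]; print(p,s["force"],s["opening"])
im=cv2.resize(d["frame"][160:260,160:300,::-1],None,fx=5,fy=5,interpolation=cv2.INTER_CUBIC); cv2.imwrite("pics/v10.png",im)
E
```

```text
[531.91 -33.2   36.66] [ 0.61 -0.36 -0.86] 56.054570160679674
```

View pics/v10.png

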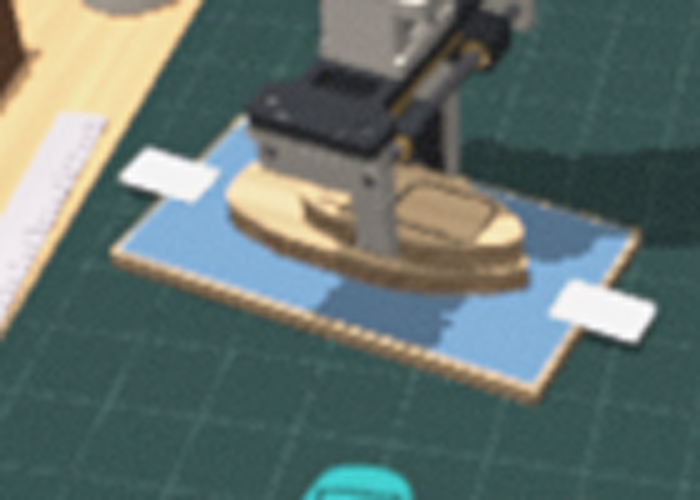

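{"fn": "servo_tool", "kwargs": {"hand": [0,0,0,1,1,1,1,1,1,1,1,1], "travel": [[0,0.1,0],[0,0.15,0],[0,0.15,0],[0,0.1,0],[0,0.1,0],[0,0.1,0],[0,0,0],[0,-3,0],[0,-8,0],[0,-13,0],[0,-18,0],[0,-18,0]], "twist": [0,0,0,0,0,0,0,0,0,0,0,0]}}

```text
time_s: 16.52
eef_pos: [532.7, -33.5, 220.2]
eef_rot: [[-0.973, 0.012, -0.232], [0.232, 0.001, -0.973], [-0.012, -1.0, -0.004]]
force: [-0.1, 0.0, -0.8]
opening: 93.1
```

```bash
python3 - <<'E'
from h import *
d=cam("side","pics/s11.png")
s=manip.observe();p=s["eef_pos"]; print(p,s["force"],s["opening"])
xd=np.array([-0.983,-0.182]); xd/=np.linalg.norm(xd)
print(move([609.2,312,215],xd))
im=cv2.resize(d["frame"][160:260,160:300,::-1],None,fx=5,fy=5,interpolation=cv2.INTER_CUBIC); cv2.imwrite("pics/v11.png",im)
E
```

```text
[531.57 -33.31 218.15] [ 0.04  0.98 -0.69] 93.05301892832269
(array([  0.46,   0.43, -35.39]), np.float64(-0.41698350772753534))
```

View pics/v11.png

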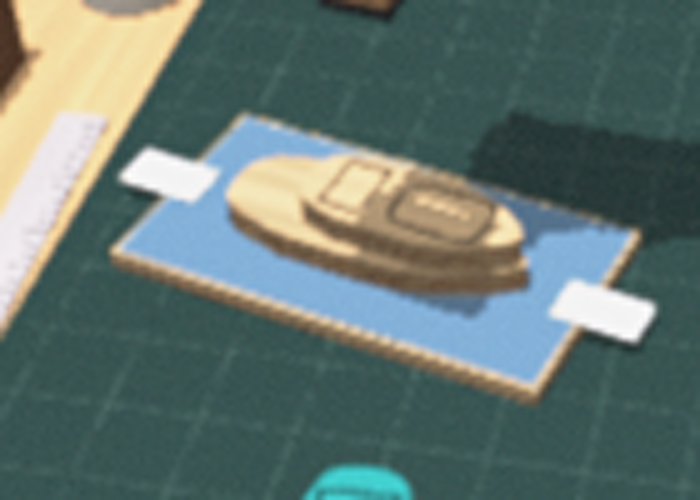

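{"fn": "servo_tool", "kwargs": {"hand": [1,1,1,1,1,1,1,1,1,1], "travel": [[0.1,0,-4.5],[0.1,0,-9],[0.2,0,-13.5],[0.2,0,-18],[0.3,0,-22.5],[0.3,0.2,-27],[0.4,0.3,-31.5],[0.5,0.4,-35.4],[0.5,0.4,-35.4],[0.5,0.4,-35.4]], "twist": [-0.06,-0.12,-0.18,-0.24,-0.3,-0.36,-0.417,-0.417,-0.417,-0.417]}}

```text
time_s: 17.82
eef_pos: [608.1, 311.1, 213.5]
eef_rot: [[-0.983, 0.007, 0.182], [-0.182, -0.001, -0.983], [-0.006, -1.0, 0.002]]
force: [0.5, -0.3, -0.4]
opening: 93.3
```

```bash
python3 - <<'E'
from m2 import *
c=cam("top","pics/t12.png")
s=manip.observe();p=s["eef_pos"]; print(p,s["force"],s["opening"])
xd=np.array([-0.983,-0.182]); xd/=np.linalg.norm(xd)
print(move([609.2,312,5],xd))
im=cv2.resize(c["frame"][130:240,230:330,::-1],None,fx=5,fy=5,interpolation=cv2.INTER_CUBIC); cv2.imwrite("pics/v12.png",im)
E
```

```text
[608.42 310.61 214.01] [-0.65  0.15  0.41] 93.01029735683063
(array([ 0.05, 20.9 , -0.16]), np.float64(-0.001138989375322991))
```

View pics/v12.png

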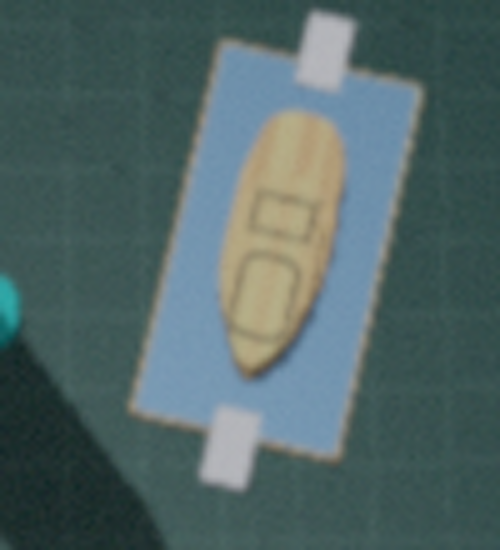

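{"fn": "servo_tool", "kwargs": {"hand": [1,1,1,1,1,1,1,1,0,0,0,0], "travel": [[0,4.5,-0.1],[0,9,-0.1],[0,13.5,-0.1],[0,17,-0.1],[0,19.5,-0.1],[0,20.5,-0.1],[0,20.9,-0.1],[0,20.9,-0.1],[0,20.9,-0.1],[0,20.9,-0.1],[0,20.9,-0.1],[0,20.9,-0.1]], "twist": [0,0,0,0,0,0,0,0,0,0,0,0], "force": 15}}

```text
time_s: 19.38
eef_pos: [609.8, 311.5, 5.2]
eef_rot: [[-0.983, 0.008, 0.181], [-0.181, -0.0, -0.983], [-0.007, -1.0, 0.002]]
force: [-0.3, -0.4, 0.3]
opening: 57.3
```

```bash
python3 - <<'E'
from h import *
c=cam("top","pics/t13.png"); d=cam("side","pics/s13.png")
s=manip.observe();print(s["eef_pos"],s["force"],s["opening"])
o=np.array([230,130])-.4
print("small",ray(c,[o+np.array([266,297])/5],48),"cott",ray(c,[o+np.array([284,216.5])/5],48))
# side pic s11 (same geometry) crop 5x at 160,160
o=np.array([160,160])-.4
print("S cott",ray(d,[o+np.array([353,185])/5],48),"S small",ray(d,[o+np.array([441,211])/5],48))
m=np.array([530.6,-33.3]);x=np.array([-.973,.232]); print("nominal",m+18*x,m-36*x)
im=cv2.resize(d["frame"][150:260,180:290,::-1],None,fx=7,fy=5,interpolation=cv2.INTER_CUBIC)
im=cv2.resize(d["frame"][165:235,185:285,::-1],None,fx=8,fy=8,interpolation=cv2.INTER_CUBIC); cv2.imwrite("pics/v13.png",im)
E
```

```text
[609.78 311.5    5.07] [ 0.17 -0.08  0.59] 49.55513679849278
small [[511.   -28.83]] cott [[563.67 -40.98]]
S cott [[565.04 -39.71]] S small [[512.72 -27.44]]
nominal [513.09 -29.12] [565.63 -41.65]
```

View pics/v13.png

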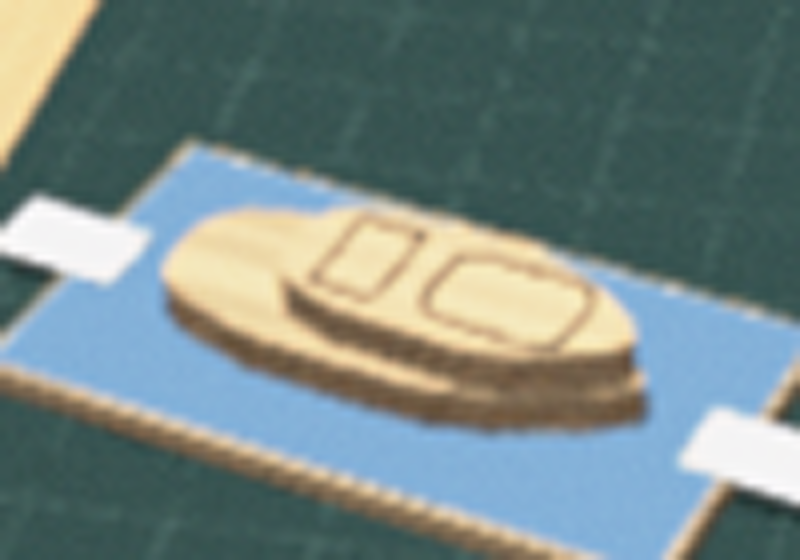

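{"fn": "servo_tool", "kwargs": {"hand": [0,0,0,0,0,0,0,0,0,0], "travel": [[0,0,0],[0,0,0],[0,0,0],[0,0,0],[0,-0.8,0],[0,-2.5,0],[0,-5,0],[0,-8,0],[0,-10.5,0],[0,-10.5,0]], "twist": [0,0,0,0,0,0,0,0,0,0]}}

```text
time_s: 20.72
eef_pos: [610.3, 312.3, 113.4]
eef_rot: [[-0.983, 0.012, 0.181], [-0.181, 0.002, -0.984], [-0.012, -1.0, 0.0]]
force: [0.7, 0.4, -1.2]
opening: 38.0
```

```bash
python3 - <<'E'
from h import *
d=cam("side","pics/s14.png")
s=manip.observe();p=s["eef_pos"]; print(p,s["force"],s["opening"])
xd=np.array([-0.974,0.23]); xd/=np.linalg.norm(xd)
print(move([512,-28.5,115],xd))
z=p[2]+3.9;t=np.array(s["eef_rot"])[:,0]
for x in (28,0,-28): print(proj(d,[[p[0]+t[0]*x,p[1]+t[1]*x,z]]))
im=cv2.resize(d["frame"][200:320,90:250,::-1],None,fx=5,fy=5,interpolation=cv2.INTER_CUBIC); cv2.imwrite("pics/v14.png",im)
E
```

```text
[609.55 311.84 111.76] [-0.14 -0.2  -1.02] 37.951530740409275
(array([15.75, -0.45, 31.71]), np.float64(0.41384382437189104))
[[171.97 278.46]]
[[157.54 278.39]]
[[143.1  278.32]]
```

View pics/v14.png

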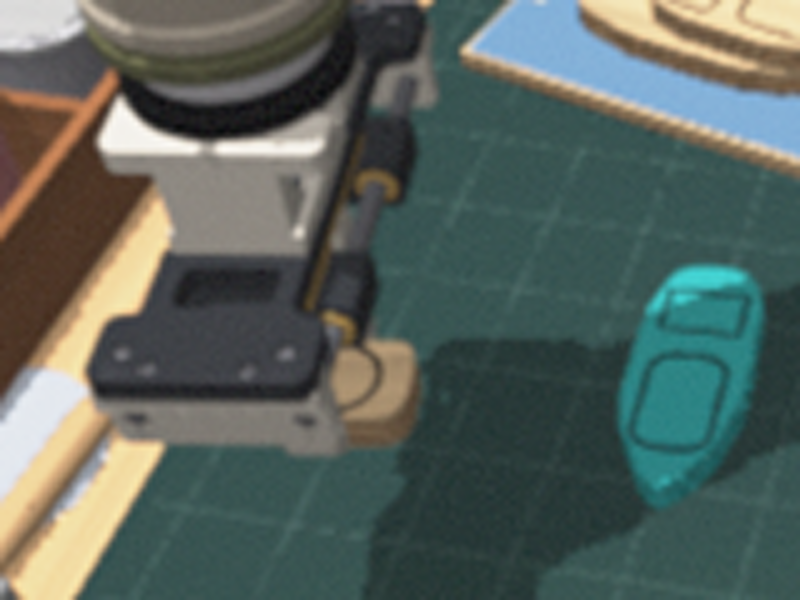

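{"fn": "servo_tool", "kwargs": {"hand": [0,0,0,0,0,0,0,0,0,0,0,0], "travel": [[0.6,0,1.3],[2.1,0,4.4],[3.9,-0.1,8],[5.6,-0.1,11.5],[7.3,-0.2,15],[9,-0.2,18.5],[10.7,-0.3,22],[12.4,-0.3,25.4],[13.9,-0.4,28.5],[15.1,-0.4,30.7],[15.7,-0.4,31.7],[15.7,-0.4,31.7]], "twist": [0.02,0.06,0.1,0.15,0.2,0.25,0.3,0.34,0.38,0.414,0.414,0.414]}}

```text
time_s: 22.28
eef_pos: [511.8, -29.0, 114.2]
eef_rot: [[-0.973, 0.009, -0.231], [0.231, 0.001, -0.973], [-0.008, -1.0, -0.003]]
force: [-0.0, -0.1, -0.5]
opening: 38.1
```

```bash
python3 - <<'E'
from h import *
d=cam("side","pics/s15.png")
s=manip.observe();p=s["eef_pos"]; print(p,s["force"],s["opening"])
xd=np.array([-0.974,0.23]); xd/=np.linalg.norm(xd)
print(move([512.8,-28.7,53.2],xd))
im=cv2.resize(d["frame"][140:240,180:300,::-1],None,fx=6,fy=6,interpolation=cv2.INTER_CUBIC); cv2.imwrite("pics/v15.png",im)
E
```

```text
[512.39 -28.06 114.31] [0.16 0.94 0.17] 38.1353040548366
(array([-0.  ,  6.11,  0.07]), np.float64(6.272035784864882e-05))
```

View pics/v15.png

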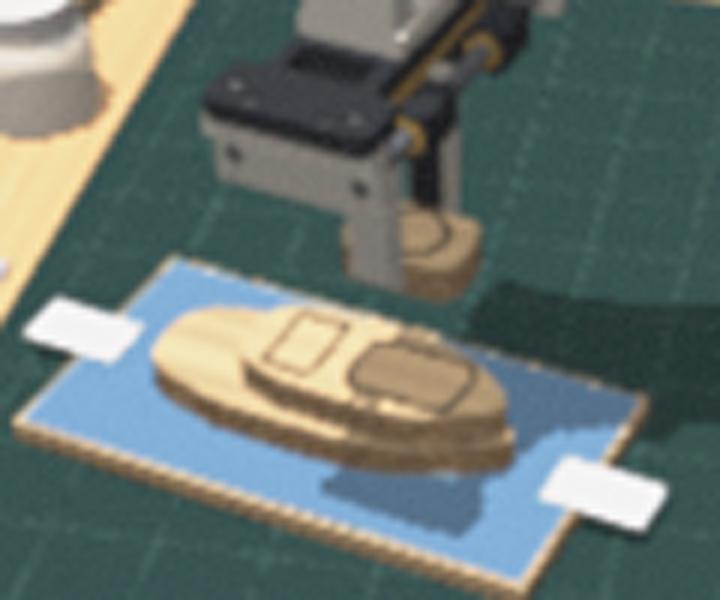

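{"fn": "servo_tool", "kwargs": {"hand": [0,0,0,0,0,0,0,0,0,0], "travel": [[0,1.5,0],[0,3,0],[0,4.2,0],[0,5,0],[0,5.4,0],[0,5.7,0],[0,5.9,0],[0,6.0,0],[0,6.05,0],[0,6.05,0]], "twist": [0,0,0,0,0,0,0,0,0,0]}}

```text
time_s: 23.58
eef_pos: [513.0, -28.0, 53.9]
eef_rot: [[-0.973, 0.01, -0.23], [0.23, 0.001, -0.973], [-0.009, -1.0, -0.003]]
force: [-1.0, -0.1, 0.2]
opening: 37.7
```

```bash
python3 - <<'E'
from h import *
d=cam("side","pics/s16.png")
s=manip.observe();p=s["eef_pos"]; print(p,s["force"],s["opening"])
im=cv2.resize(d["frame"][160:240,190:280,::-1],None,fx=7,fy=7,interpolation=cv2.INTER_CUBIC); cv2.imwrite("pics/v16.png",im)
E
```

```text
[513.   -28.    53.94] [ 0.48 -0.19 -0.49] 37.664129170494036
```

View pics/v16.png

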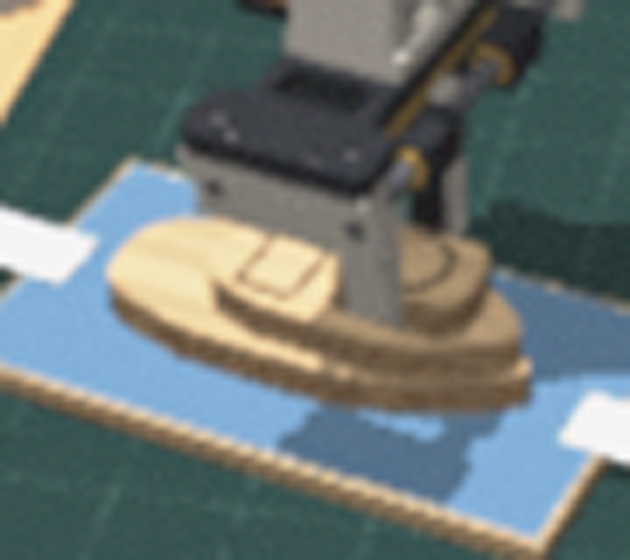

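{"fn": "servo_tool", "kwargs": {"hand": [0,0,0,1,1,1,1,1,1,1,1,1], "travel": [[0,0.05,0],[0,0.1,0],[0,0.1,0],[0,0.1,0],[0,0.1,0],[0,0.05,0],[0,0,0],[0,-3,0],[0,-8,0],[0,-13,0],[0,-16,0],[0,-16,0]], "twist": [0,0,0,0,0,0,0,0,0,0,0,0]}}

```text
time_s: 25.12
eef_pos: [512.6, -28.2, 216.2]
eef_rot: [[-0.973, 0.014, -0.23], [0.23, 0.001, -0.973], [-0.013, -1.0, -0.005]]
force: [0.3, -0.5, -0.5]
opening: 92.8
```

```bash
python3 - <<'E'
from h import *
d=cam("side","pics/s17.png")
s=manip.observe();p=s["eef_pos"]; print(p,s["force"],s["opening"])
xd=np.array([-0.9965,0.083]); xd/=np.linalg.norm(xd)
print(move([347.3,289.5,215],xd))
im=cv2.resize(d["frame"][160:240,190:280,::-1],None,fx=7,fy=7,interpolation=cv2.INTER_CUBIC); cv2.imwrite("pics/v17.png",im)
E
```

```text
[511.77 -28.12 214.65] [ 0.3  -0.79 -0.33] 92.87944496276113
(array([ 23.3 ,  -0.18, -27.13]), np.float64(-0.1487087644604196))
```

View pics/v17.png

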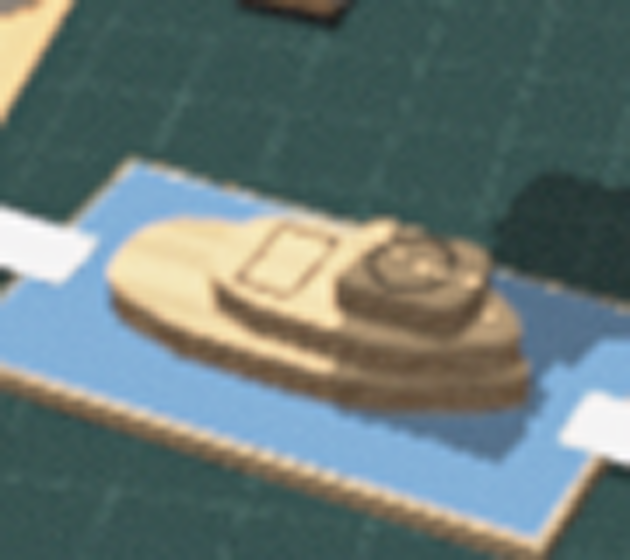

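{"fn": "servo_tool", "kwargs": {"hand": [1,1,1,1,1,1,1,1,1,1,1], "travel": [[2.9,0,-3.4],[5.8,0,-6.8],[8.7,0,-10.2],[11.6,0,-13.6],[14.5,0,-17],[17.4,0,-20.4],[20.3,0,-23.8],[22.5,-0.2,-26.2],[23.3,-0.2,-27.1],[23.3,-0.2,-27.1],[23.3,-0.2,-27.1]], "twist": [-0.02,-0.04,-0.06,-0.08,-0.1,-0.12,-0.14,-0.149,-0.149,-0.149,-0.149]}}

```text
time_s: 26.55
eef_pos: [347.7, 287.8, 214.8]
eef_rot: [[-0.996, 0.011, -0.084], [0.084, 0.0, -0.996], [-0.011, -1.0, -0.001]]
force: [-1.1, -1.1, 0.3]
opening: 93.2
```

```bash
python3 - <<'E'
from h import *
d=cam("side","pics/s18.png"); c=cam("top","pics/t18.png")
s=manip.observe();p=s["eef_pos"]; print(p,s["eef_rot"],s["opening"])
xd=np.array([-0.9965,0.085]); xd/=np.linalg.norm(xd)
print(move([347.3,289.5,5],xd))
im=cv2.resize(d["frame"][270:350,230:340,::-1],None,fx=4,fy=4,interpolation=cv2.INTER_CUBIC); im2=cv2.resize(c["frame"][145:225,250:330,::-1],None,fx=4,fy=4,interpolation=cv2.INTER_CUBIC);cv2.imwrite("pics/v18.png",np.hstack([im,im2]))
E
```

```text
[347.79 287.98 215.01] [[-1.    0.01 -0.08]
 [ 0.08  0.   -1.  ]
 [-0.01 -1.   -0.  ]] 93.08396283742256
(array([ 0.3 , 21.  , -0.11]), np.float64(0.00026687816186894757))
```

View pics/v18.png

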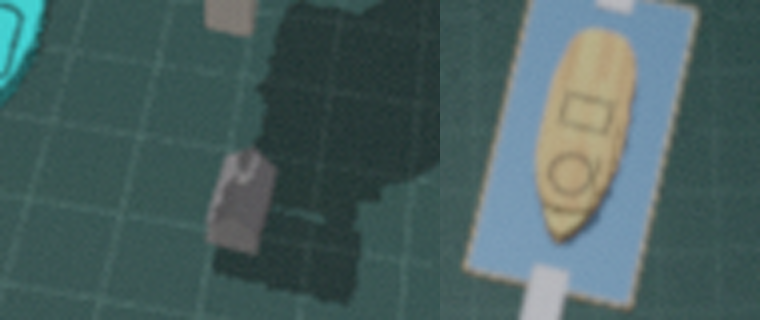

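{"fn": "servo_tool", "kwargs": {"hand": [1,1,1,1,1,1,1,0.3,0,0,0,0], "travel": [[0,4.5,-0.1],[0.1,9,-0.1],[0.1,13.5,-0.1],[0.2,17,-0.1],[0.2,19.5,-0.1],[0.2,20.5,-0.1],[0.2,20.9,-0.1],[0.2,20.9,-0.1],[0.2,20.9,-0.1],[0.2,20.9,-0.1],[0.2,20.9,-0.1],[0.2,20.9,-0.1]], "twist": [0,0,0,0,0,0,0,0,0,0,0,0], "force": 12}}

```text
time_s: 28.15
eef_pos: [350.5, 291.1, 9.7]
eef_rot: [[-0.996, 0.007, -0.085], [0.085, -0.003, -0.996], [-0.007, -1.0, 0.003]]
force: [0.3, -0.4, 0.6]
opening: 47.5
```

{"fn": "servo_tool", "kwargs": {"hand": [0,0,0,0], "travel": [[0,0,0],[0,0,0],[0,0,0],[0,0,0]], "twist": [0,0,0,0]}}

```text
time_s: 28.65
eef_pos: [350.5, 291.1, 9.8]
eef_rot: [[-0.996, 0.007, -0.085], [0.085, -0.003, -0.996], [-0.007, -1.0, 0.003]]
force: [-0.6, 0.4, 0.5]
opening: 40.2
```

```bash
python3 - <<'E'
from h import *
d=cam("side","pics/s19.png"); c=cam("top","pics/t19.png")
s=manip.observe();p=s["eef_pos"]; print(p,s["force"],s["opening"])
print("circle", ray(c,[[282.6,188.5]],66))
im=cv2.resize(d["frame"][260:360,220:340,::-1],None,fx=4,fy=4,interpolation=cv2.INTER_CUBIC); im2=cv2.resize(c["frame"][145:245,250:330,::-1],None,fx=4,fy=4,interpolation=cv2.INTER_CUBIC);cv2.imwrite("pics/v19.png",np.hstack([im,im2]))
E
```

```text
[350.49 291.14   9.76] [-0.76 -0.07  1.42] 39.61509841009704
circle [[508.83 -27.74]]
```

View pics/v19.png

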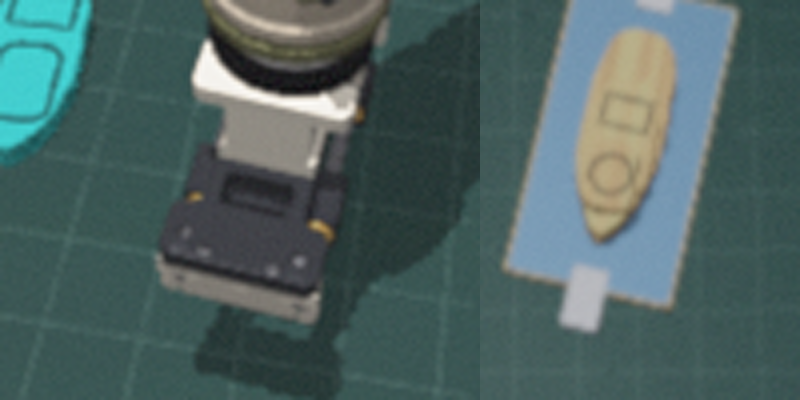

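{"fn": "servo_tool", "kwargs": {"hand": [0,0,0,0,0,0,0], "travel": [[0,-0.6,0],[0,-2,0],[0,-4.5,0],[0,-7.5,0],[0,-10.5,0],[0,-11,0],[0,-11,0]], "twist": [0,0,0,0,0,0,0], "force": 15}}

```text
time_s: 29.62
eef_pos: [349.9, 291.5, 120.2]
eef_rot: [[-0.996, 0.007, -0.085], [0.085, -0.002, -0.996], [-0.008, -1.0, 0.002]]
force: [0.9, 0.3, 0.1]
opening: 39.9
```

```bash
python3 - <<'E'
from h import *
d=cam("side","pics/s20.png")
s=manip.observe();p=s["eef_pos"]; print(p,s["force"],s["opening"]); print(s["eef_rot"],s["joint_positions"])
xd=np.array([-0.974,0.23]); xd/=np.linalg.norm(xd)
tg=np.array([564.6,-40.8])-3*xd
print(tg,move([*tg,130],xd))
im=cv2.resize(d["frame"][230:340,210:340,::-1],None,fx=5,fy=5,interpolation=cv2.INTER_CUBIC);cv2.imwrite("pics/v20.png",im)
E
```

```text
[349.64 291.3  119.64] [ 0.14 -0.55 -0.15] 40.2115277887814
[[-1.    0.01 -0.08]
 [ 0.08 -0.   -1.  ]
 [-0.01 -1.    0.  ]] [-0.76  0.45 -0.09  2.29  0.11  0.4  -2.6 ]
[567.52 -41.49] (array([-24.54,  -0.78,  31.31]), np.float64(0.14700445935855608))
```

View pics/v20.png

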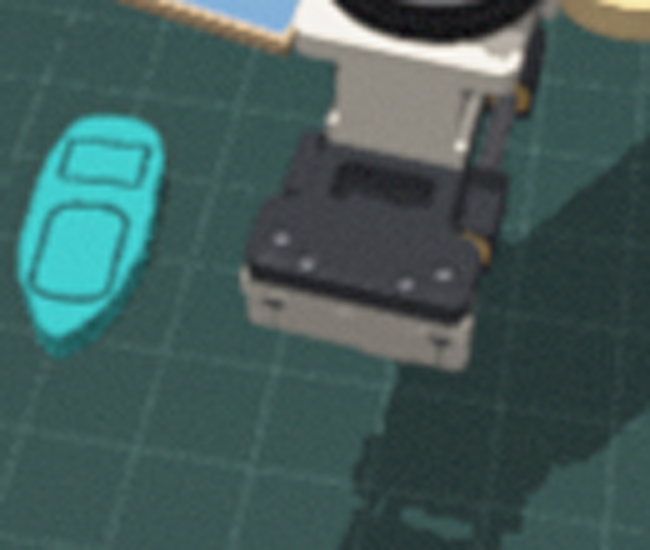

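{"fn": "servo_tool", "kwargs": {"hand": [0,0,0,0,0,0,0,0,0,0,0,0], "travel": [[-1.2,-0.8,1.5],[-3.6,-0.8,4.6],[-6.1,-0.8,7.8],[-8.6,-0.8,11],[-11.1,-0.8,14.1],[-13.6,-0.8,17.3],[-16.1,-0.8,20.5],[-18.6,-0.8,23.7],[-21,-0.8,26.8],[-23,-0.8,29.4],[-24.5,-0.8,31.3],[-24.5,-0.8,31.3]], "twist": [0.01,0.02,0.04,0.05,0.07,0.08,0.1,0.11,0.13,0.14,0.147,0.147]}}

```text
time_s: 31.18
eef_pos: [567.4, -42.7, 129.2]
eef_rot: [[-0.973, 0.005, -0.232], [0.232, -0.004, -0.973], [-0.006, -1.0, 0.002]]
force: [0.4, 0.0, -0.1]
opening: 39.8
```

```bash
python3 - <<'E'
from h import *
d=cam("side","pics/s21.png")
s=manip.observe();p=s["eef_pos"]; print(p,s["force"],s["opening"]); print(s["eef_rot"],s["joint_positions"])
xd=np.array([-0.974,0.23]); xd/=np.linalg.norm(xd)
tg=np.array([564.6,-40.8])-3*xd
print(tg,move([*tg,57.8],xd))
im=cv2.resize(d["frame"][130:240,180:310,::-1],None,fx=5,fy=5,interpolation=cv2.INTER_CUBIC);cv2.imwrite("pics/v21.png",im)
o=np.array([180,130])-.4
E
```

```text
[566.71 -41.26 129.34] [ 0.39 -0.37 -0.61] 40.22577089035627
[[-0.97  0.01 -0.23]
 [ 0.23 -0.   -0.97]
 [-0.01 -1.    0.  ]] [ 0.06  0.53 -0.12  2.04  0.12  0.57 -1.95]
[567.52 -41.49] (array([-0.04,  7.15, -0.01]), np.float64(-0.0005745854225479731))
```

View pics/v21.png

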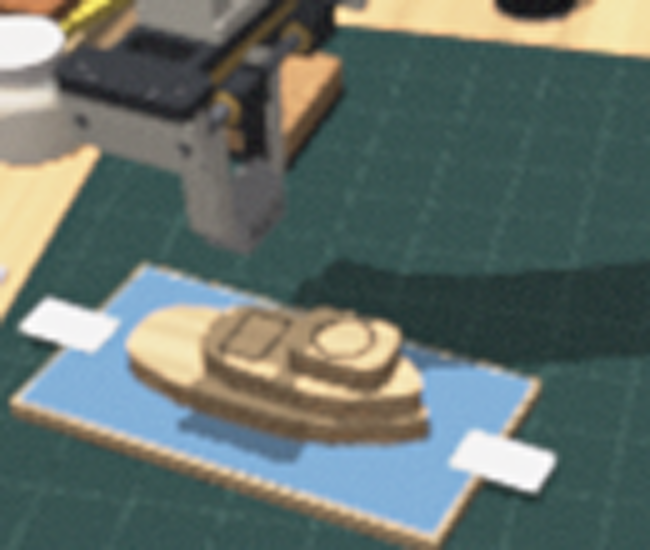

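```bash
python3 - <<'E'
from h import *
d=cam("side")
im=cv2.resize(d["frame"][150:190,205:245,::-1],None,fx=14,fy=14,interpolation=cv2.INTER_CUBIC);cv2.imwrite("pics/v22.png",im)
p=np.array([566.8,-41.4,129.3]); xd=np.array([-.973,.231,0]); yd=np.array([.231,.973,0])
for nm,q in (("tip L near pad", p+20*yd-7.5*xd),("tip R near pad",p+20*yd+7.5*xd)): print(nm,(proj(d,[q])[0]-[205,150]+.5)*14)
for off in (0,3,5):
  for sx in (-13,13): print(off,sx,(proj(d,[p+20*yd+(off+sx)*xd-[0,0,9.8]])[0]-[205,150]+.5)*14, "far",(proj(d,[p-20*yd+(off+sx)*xd-[0,0,9.8]])[0]-[205,150]+.5)*14)
E
```

```text
tip L near pad [234.3 359.8]
tip R near pad [306.2  380.05]
0 -13 [212.66 395.65] far [318.55 282.1 ]
0 13 [336.49 430.84] far [439.76 315.49]
3 -13 [226.85 399.68] far [332.45 285.93]
3 13 [350.9  434.94] far [453.86 319.38]
5 -13 [236.33 402.37] far [341.72 288.48]
5 13 [360.52 437.67] far [463.27 321.97]
```

View pics/v22.png

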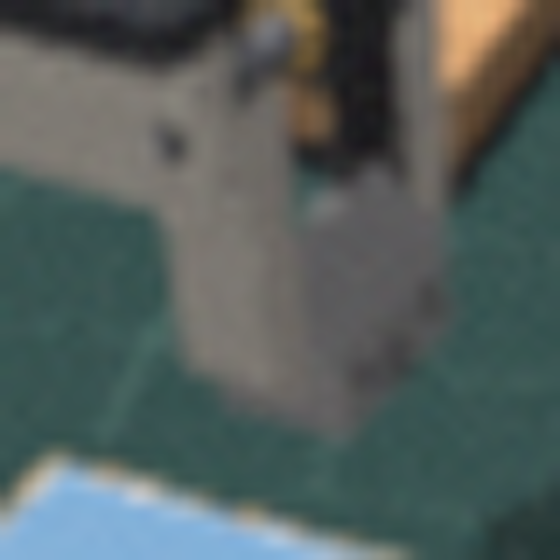

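{"fn": "servo_tool", "kwargs": {"hand": [0,0,0,0,0,0,0,0,0,0], "travel": [[0,1.5,0],[0,3,0],[0,4.5,0],[0,5.6,0],[0,6.3,0],[0,6.7,0],[0,6.9,0],[0,7.0,0],[0,7.1,0],[0,7.1,0]], "twist": [0,0,0,0,0,0,0,0,0,0]}}

```text
time_s: 32.52
eef_pos: [566.9, -40.7, 58.7]
eef_rot: [[-0.973, 0.005, -0.229], [0.229, -0.003, -0.973], [-0.006, -1.0, 0.001]]
force: [0.1, -0.3, -0.6]
opening: 39.8
```

```bash
python3 - <<'E'
from h import *
d=cam("side","pics/s23.png")
s=manip.observe();p=s["eef_pos"]; print(p,s["force"],s["opening"])
im=cv2.resize(d["frame"][150:230,190:280,::-1],None,fx=8,fy=8,interpolation=cv2.INTER_CUBIC);cv2.imwrite("pics/v23.png",im[:600])
E
```

```text
[566.85 -40.67  58.68] [-0.7   0.22 -0.84] 39.872032256296045
```

View pics/v23.png

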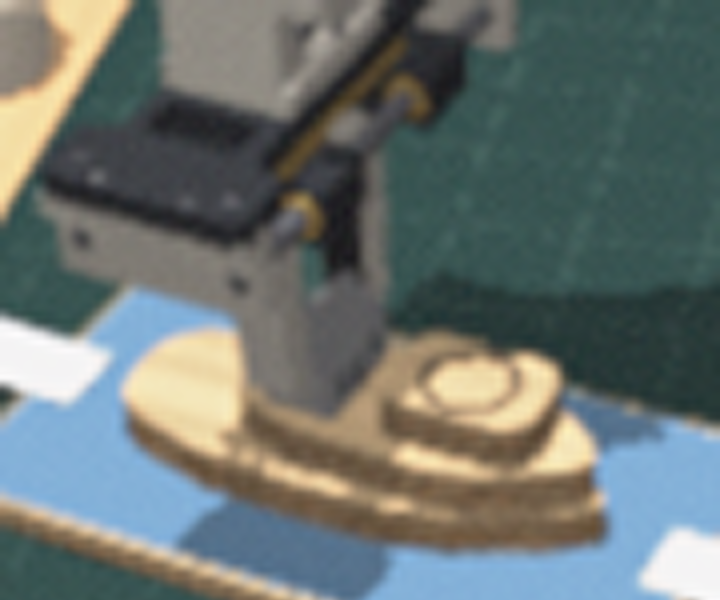

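Lower 1.2 mm more to seat, release, rise.

{"fn": "servo_tool", "kwargs": {"hand": [0,0,0,0.5,0.8,1,1,1,1,1,1,1], "travel": [[0,0.05,0],[0,0.1,0],[0,0.12,0],[0,0.12,0],[0,0.1,0],[0,0.1,0],[0,0,0],[0,-3,0],[0,-8,0],[0,-13,0],[0,-16,0],[0,-16,0]], "twist": [0,0,0,0,0,0,0,0,0,0,0,0]}}

```text
time_s: 34.08
eef_pos: [567.2, -40.3, 221.1]
eef_rot: [[-0.973, 0.01, -0.229], [0.229, -0.003, -0.973], [-0.01, -1.0, 0.0]]
force: [-0.3, 0.3, -0.0]
opening: 92.8
```

```bash
python3 - <<'E'
from h import *
d=cam("side","pics/s24.png")
s=manip.observe();p=s["eef_pos"]; print(p,s["force"],s["opening"])
im=cv2.resize(d["frame"][150:230,190:280,::-1],None,fx=7,fy=7,interpolation=cv2.INTER_CUBIC);cv2.imwrite("pics/v24.png",im)
for a in (0,.3,.5):
  xd=np.array([-np.cos(a),-np.sin(a)]); print(a,move([341.5,-272.5,215],xd))
E
```

```text
[566.27 -40.3  219.46] [-0.17  0.31 -1.27] 93.18926949423133
0 (array([16.56,  0.35, 27.75]), np.float64(-0.2313418982757639))
0.3 (array([16.56,  0.35, 27.75]), np.float64(-0.5313464907504922))
0.5 (array([16.56,  0.35, 27.75]), np.float64(-0.7313467069611185))
```

View pics/v24.png

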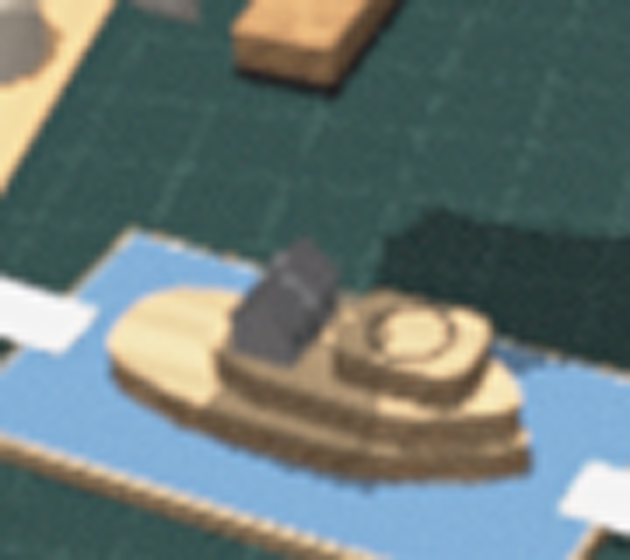

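{"fn": "servo_tool", "kwargs": {"hand": [1,1,1,1,1,1,1,1,1,1], "travel": [[2.3,0.3,3.9],[4.6,0.3,7.8],[7,0.3,11.7],[9.4,0.3,15.6],[11.7,0.3,19.5],[14,0.3,23.4],[15.6,0.3,26.2],[16.6,0.3,27.8],[16.6,0.3,27.8],[16.6,0.3,27.8]], "twist": [0,0,0,0,0,0,0,0,0,0]}}

```text
time_s: 35.38
eef_pos: [341.3, -272.1, 214.9]
eef_rot: [[-0.973, 0.007, -0.229], [0.229, -0.002, -0.973], [-0.007, -1.0, 0.0]]
force: [0.3, -0.5, 0.2]
opening: 92.8
```

```bash
python3 - <<'E'
from h import *
d=cam("side","pics/s25.png"); c=cam("top","pics/t25.png")
s=manip.observe();p=s["eef_pos"]; print(p,s["eef_rot"],s["joint_positions"])
print(move([341.5,-272.5,16]))
im=cv2.resize(d["frame"][120:200,270:370,::-1],None,fx=4,fy=4,interpolation=cv2.INTER_CUBIC); im2=cv2.resize(c["frame"][145:225,250:330,::-1],None,fx=4,fy=4,interpolation=cv2.INTER_CUBIC);cv2.imwrite("pics/v25.png",np.hstack([im,im2]))
E
```

```text
[ 341.62 -272.    215.11] [[-0.97  0.01 -0.23]
 [ 0.23 -0.   -0.97]
 [-0.01 -1.    0.  ]] [ 0.63  0.26 -0.11  2.24  0.04  0.64 -1.31]
(array([ 0.15, 19.91,  0.04]), None)
```

View pics/v25.png

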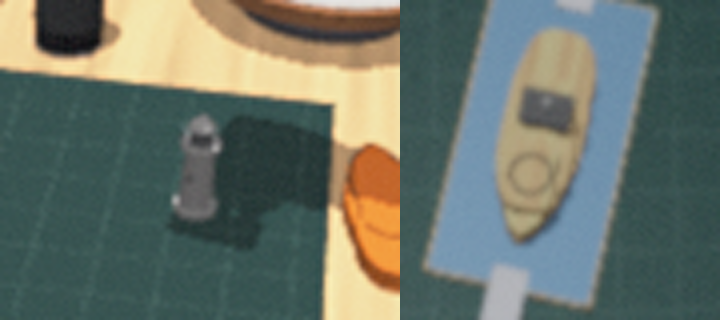

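{"fn": "servo_tool", "kwargs": {"hand": [1,1,1,1,1,1,1,0.5,0.3,0.15,0,0], "travel": [[0,4,0],[0.1,8,0],[0.1,12,0],[0.1,16,0],[0.1,18.5,0],[0.1,19.6,0],[0.1,19.8,0],[0.1,19.8,0],[0.1,19.8,0],[0.1,19.8,0],[0.1,19.8,0],[0.1,19.8,0]], "twist": [0,0,0,0,0,0,0,0,0,0,0,0], "force": 10}}

```text
time_s: 36.98
eef_pos: [342.1, -272.3, 17.3]
eef_rot: [[-0.974, 0.007, -0.228], [0.228, -0.002, -0.974], [-0.008, -1.0, 0.001]]
force: [-1.0, -1.0, -0.4]
opening: 47.9
```

```bash
python3 - <<'E'
from h import *
d=cam("side","pics/s26.png"); c=cam("top","pics/t26.png")
s=manip.observe();p=s["eef_pos"]; print(p,s["opening"],s["force"],s["joint_positions"])
im=cv2.resize(d["frame"][120:200,270:370,::-1],None,fx=4,fy=4,interpolation=cv2.INTER_CUBIC); im2=cv2.resize(c["frame"][145:225,250:330,::-1],None,fx=4,fy=4,interpolation=cv2.INTER_CUBIC);cv2.imwrite("pics/v26.png",np.hstack([im,im2]))
cv2.imwrite("pics/v26b.png",cv2.resize(c["frame"][160:210,265:305,::-1],None,fx=12,fy=12,interpolation=cv2.INTER_CUBIC))
E
```

```text
[ 342.07 -272.29   17.18] 39.78176996962515 [ 0.89  1.49 -0.03] [ 0.62  0.65 -0.11  2.4   0.66  0.11 -1.92]
```

View pics/v26.png

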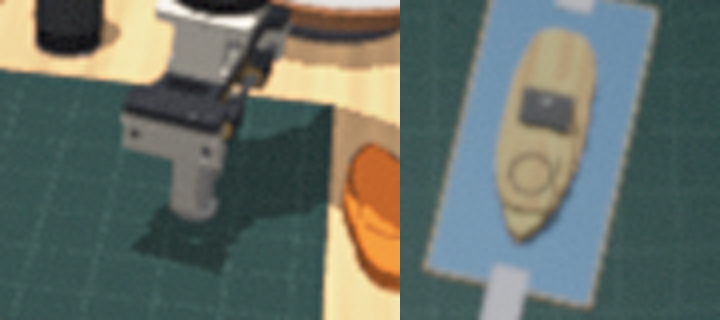

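View pics/v26b.png

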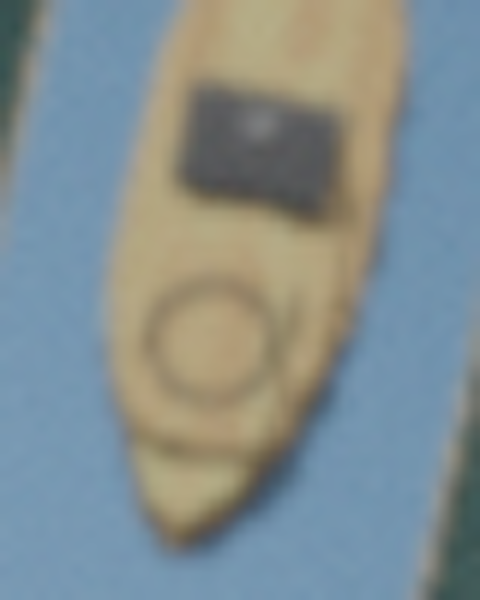

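{"fn": "servo_tool", "kwargs": {"hand": [0,0,0,0,0], "travel": [[0,0,0],[0,0,0],[0,0,0],[0,0,0],[0,0,0]], "twist": [0,0,0,0,0]}}

```text
time_s: 37.7
eef_pos: [342.1, -272.3, 17.2]
eef_rot: [[-0.974, 0.007, -0.228], [0.228, -0.002, -0.974], [-0.008, -1.0, 0.001]]
force: [-0.4, -0.1, 0.9]
opening: 31.0
```

```bash
python3 - <<'E'
from h import *
d=cam("side","pics/s27.png"); c=cam("top","pics/t27.png")
s=manip.observe();p=s["eef_pos"]; print(p,s["opening"],s["force"],s["joint_positions"])
print("circle",ray(c,[[282.1,188.0]],66))
o=np.array([190,150])-.43
print("circle side",ray(d,[o+np.array([415,335])/7],66))
cv2.imwrite("pics/v27.png",cv2.resize(d["frame"][130:190,295:345,::-1],None,fx=8,fy=8,interpolation=cv2.INTER_CUBIC))
E
```

```text
[ 342.07 -272.31   17.18] 31.05918215225165 [ 0.01 -0.72  0.95] [ 0.62  0.65 -0.11  2.4   0.66  0.11 -1.92]
circle [[510.45 -26.18]]
circle side [[508.53 -24.77]]
```

View pics/v27.png

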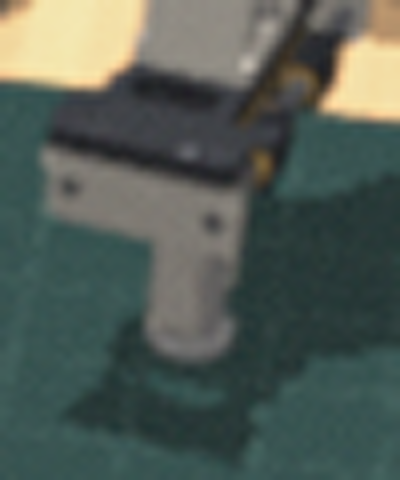

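{"fn": "servo_tool", "kwargs": {"hand": [0,0,0], "travel": [[0,0,0],[0,0,0],[0,0,0]], "twist": [0,0,0]}}

```text
time_s: 38.17
eef_pos: [342.1, -272.3, 17.2]
eef_rot: [[-0.974, 0.007, -0.228], [0.228, -0.002, -0.974], [-0.007, -1.0, 0.001]]
force: [0.2, -0.1, 0.1]
opening: 31.0
```

```bash
python3 - <<'E'
from h import *
d=cam("side")
for i in range(3):
  s=manip.observe();print(s["eef_pos"],s["opening"],s["force"])
s1=manip.camera("side")
s=manip.observe();print(s["opening"])
E
```

```text
[ 342.09 -272.31   17.2 ] 31.473083159027983 [ 0.29 -0.81  0.45]
[ 342.09 -272.31   17.2 ] 31.473083159027983 [ 0.29 -0.81  0.45]
[ 342.09 -272.31   17.2 ] 31.473083159027983 [ 0.29 -0.81  0.45]
30.987301760146376
```

{"fn": "servo_tool", "kwargs": {"hand": [0,0,0,0,0,0], "travel": [[0,0,0],[0,0,0],[0,-0.2,0],[0,-0.5,0],[0,-0.8,0],[0,-0.8,0]], "twist": [0,0,0,0,0,0], "force": 20}}

```text
time_s: 39.02
eef_pos: [342.1, -272.4, 25.5]
eef_rot: [[-0.974, 0.008, -0.228], [0.228, -0.003, -0.974], [-0.008, -1.0, 0.001]]
force: [-0.1, -0.1, -1.2]
opening: 30.3
```

```bash
python3 - <<'E'
from h import *
d=cam("side","pics/s28.png")
s=manip.observe();print(s["eef_pos"],s["opening"],s["force"],s["joint_positions"])
cv2.imwrite("pics/v28.png",cv2.resize(d["frame"][130:190,295:345,::-1],None,fx=10,fy=10,interpolation=cv2.INTER_CUBIC))
E
```

```text
[ 342.1  -272.41   25.39] 30.60836109463737 [ 0.04  0.15 -1.15] [ 0.64  0.63 -0.14  2.39  0.65  0.14 -1.92]
```

View pics/v28.png

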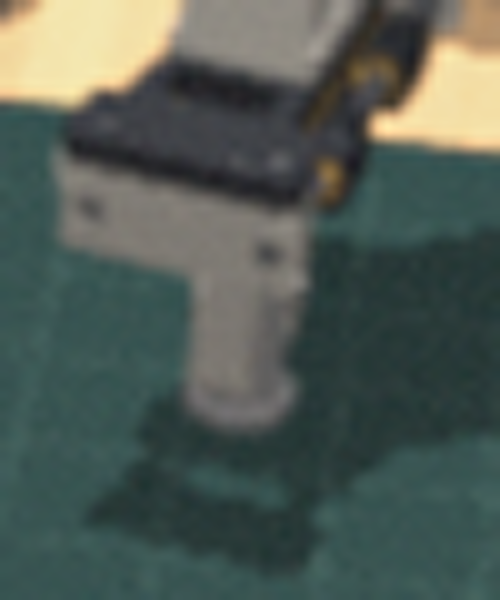

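{"fn": "servo_tool", "kwargs": {"hand": [0,0,0,0,0,0,0,0], "travel": [[0,-1,0],[0,-3,0],[0,-5.5,0],[0,-8,0],[0,-10.5,0],[0,-12,0],[0,-12.5,0],[0,-12.5,0]], "twist": [0,0,0,0,0,0,0,0]}}

```text
time_s: 40.08
eef_pos: [341.0, -272.2, 150.3]
eef_rot: [[-0.974, 0.008, -0.228], [0.228, -0.003, -0.974], [-0.008, -1.0, 0.001]]
force: [0.3, 0.8, -1.0]
opening: 30.2
```

```bash
python3 - <<'E'
from h import *
d=cam("side","pics/s29.png")
s=manip.observe();print(s["eef_pos"],s["opening"],s["force"],s["joint_positions"])
print(move([510.5,-27,150],[-.974,.23]))
cv2.imwrite("pics/v29.png",cv2.resize(d["frame"][70:170,280:360,::-1],None,fx=6,fy=6,interpolation=cv2.INTER_CUBIC))
E
```

```text
[ 340.91 -272.04  149.96] 30.257637377515007 [ 0.87  0.42 -0.03] [ 0.93  0.41 -0.51  2.29  0.4   0.52 -1.7 ]
(array([-10.92,   0.06, -27.73]), np.float64(0.0017444941196502204))
```

View pics/v29.png

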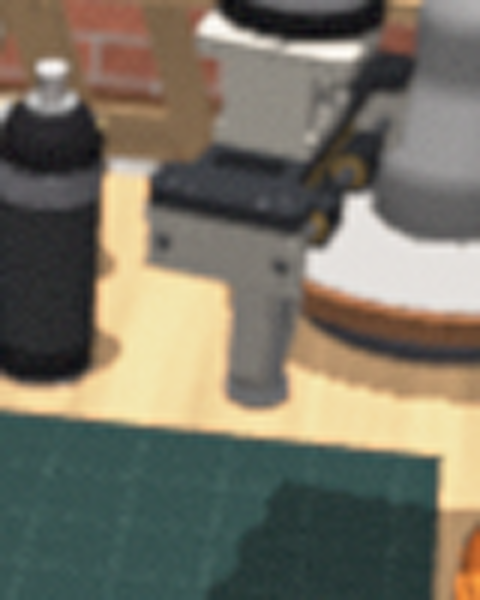

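{"fn": "servo_tool", "kwargs": {"hand": [0,0,0,0,0,0,0,0,0,0,0,0], "travel": [[-0.5,0,-1.2],[-1.4,0,-3.6],[-2.5,0,-6.4],[-3.6,0,-9.2],[-4.7,0,-12],[-5.8,0,-14.8],[-6.9,0,-17.6],[-8,0,-20.4],[-9.1,0,-23.2],[-10.1,0,-25.6],[-10.7,0,-27.2],[-10.9,0,-27.7]], "twist": [0,0,0,0,0,0,0,0,0,0,0,0]}}

```text
time_s: 41.62
eef_pos: [510.4, -25.9, 150.2]
eef_rot: [[-0.974, 0.007, -0.226], [0.226, -0.002, -0.974], [-0.007, -1.0, 0.0]]
force: [-0.7, -0.0, -0.6]
opening: 30.7
```

{"fn": "servo_tool", "kwargs": {"hand": [0,0], "travel": [[0,0,0],[0,0,0]], "twist": [0,0]}}

```text
time_s: 41.88
eef_pos: [509.8, -26.6, 150.0]
eef_rot: [[-0.974, 0.006, -0.227], [0.227, -0.002, -0.974], [-0.006, -1.0, 0.001]]
force: [-0.4, -0.2, -0.7]
opening: 30.1
```

```bash
python3 - <<'E'
from h import *
d=cam("side","pics/s30.png")
s=manip.observe();print(s["eef_pos"],s["opening"],s["force"],s["joint_positions"])
print(move([510.5,-27,83.2],[-.974,.23]))
cv2.imwrite("pics/v30.png",cv2.resize(d["frame"][110:230,190:290,::-1],None,fx=5,fy=5,interpolation=cv2.INTER_CUBIC))
E
```

```text
[509.88 -26.71 150.13] 30.4944238099755 [-0.16  0.76 -0.84] [ 0.29  0.48 -0.48  2.13  0.39  0.61 -2.27]
(array([-0.02,  6.69,  0.01]), np.float64(0.0024154200356257464))
```

View pics/v30.png

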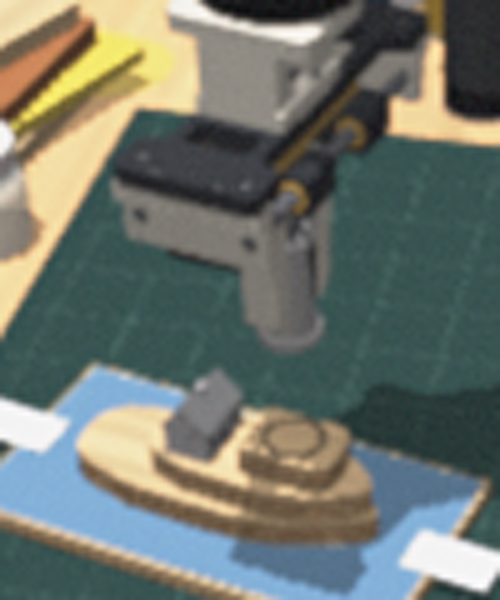

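```bash
python3 - <<'E'
from h import *
d=cam("side")
cv2.imwrite("pics/v31.png",cv2.resize(d["frame"][150:190,230:270,::-1],None,fx=14,fy=14,interpolation=cv2.INTER_CUBIC))
a=np.linspace(0,2*np.pi,9)[:-1]
for z in (130,133,136): print(z,((proj(d,np.c_[509.9+17*np.cos(a),-26.7+17*np.sin(a),0*a+z])-[230,150]+.5)*14)[[0,2,4,6]].astype(int).tolist())
E
```

```text
130 [[163, 380], [231, 445], [345, 401], [275, 337]]
133 [[162, 366], [231, 432], [344, 388], [274, 324]]
136 [[161, 353], [230, 419], [344, 375], [274, 310]]
```

View pics/v31.png

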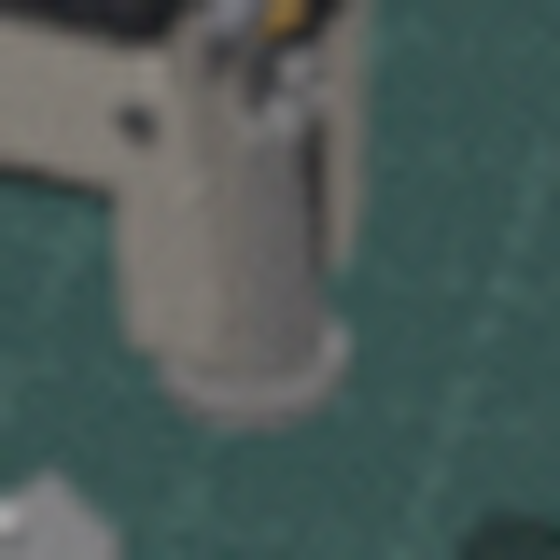

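{"fn": "servo_tool", "kwargs": {"hand": [0,0,0,0,0,0,0,0,0,0,0], "travel": [[0,1.2,0],[0,2.5,0],[0,3.8,0],[0,4.8,0],[0,5.5,0],[0,6.0,0],[0,6.3,0],[0,6.5,0],[0,6.6,0],[0,6.65,0],[0,6.65,0]], "twist": [0,0,0,0,0,0,0,0,0,0,0]}}

```text
time_s: 43.35
eef_pos: [510.4, -26.9, 83.8]
eef_rot: [[-0.974, 0.006, -0.228], [0.228, -0.002, -0.974], [-0.007, -1.0, 0.001]]
force: [-0.0, 0.8, -0.6]
opening: 30.9
```

```bash
python3 - <<'E'
from h import *
d=cam("side","pics/s32.png")
s=manip.observe();print(s["eef_pos"],s["opening"],s["force"])
cv2.imwrite("pics/v32.png",cv2.resize(d["frame"][150:220,200:280,::-1],None,fx=8,fy=8,interpolation=cv2.INTER_CUBIC))
E
```

```text
[510.41 -26.87  83.79] 30.644947497794956 [-0.83  0.26 -0.28]
```

View pics/v32.png

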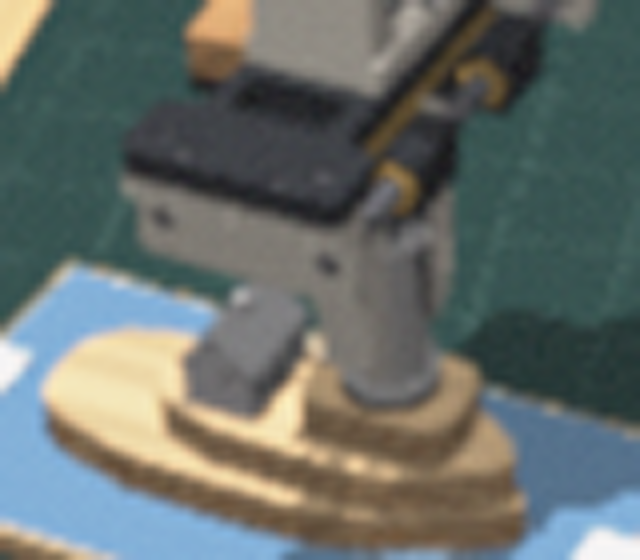

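{"fn": "servo_tool", "kwargs": {"hand": [0,0,0], "travel": [[0,0.05,0],[0,0.1,0],[0,0.1,0]], "twist": [0,0,0], "force": 10}}

```text
time_s: 43.78
eef_pos: [510.7, -26.9, 83.1]
eef_rot: [[-0.974, 0.007, -0.228], [0.228, -0.003, -0.974], [-0.008, -1.0, 0.001]]
force: [-0.8, -1.0, 3.2]
opening: 31.2
```

Seated (force up to +3.2 N). Release gradually, then rise.

{"fn": "servo_tool", "kwargs": {"hand": [0.36,0.4,0.5,0.65,0.8,0.9,0.9,0.9,0.9], "travel": [[0,0,0],[0,0,0],[0,0,0],[0,0,0],[0,0,0],[0,0,0],[0,0,0],[0,0,0],[0,0,0]], "twist": [0,0,0,0,0,0,0,0,0]}}

```text
time_s: 44.9
eef_pos: [510.7, -27.0, 83.1]
eef_rot: [[-0.974, 0.007, -0.228], [0.228, -0.003, -0.974], [-0.007, -1.0, 0.001]]
force: [0.5, -0.1, -0.8]
opening: 83.5
```

{"fn": "servo_tool", "kwargs": {"hand": [0.9,0.9,0.9,0.9,0.9,0.9,0.9], "travel": [[0,-1,0],[0,-3,0],[0,-6,0],[0,-9,0],[0,-12,0],[0,-15,0],[0,-15,0]], "twist": [0,0,0,0,0,0,0]}}

```text
time_s: 45.78
eef_pos: [510.7, -26.5, 235.6]
eef_rot: [[-0.974, 0.011, -0.228], [0.228, -0.003, -0.974], [-0.012, -1.0, 0.0]]
force: [0.1, 0.7, -0.4]
opening: 84.0
```

```bash
python3 - <<'E'
from h import *
d=cam("side","pics/s33.png")
s=manip.observe();print(s["eef_pos"],s["opening"],s["force"])
print(move([420,-270,230]))
cv2.imwrite("pics/v33.png",cv2.resize(d["frame"][150:220,200:280,::-1],None,fx=8,fy=8,interpolation=cv2.INTER_CUBIC))
E
```

```text
[509.91 -26.68 234.16] 83.66480133298248 [-0.04  0.64 -0.95]
(array([ 3.21,  0.4 , 25.74]), None)
```

View pics/v33.png

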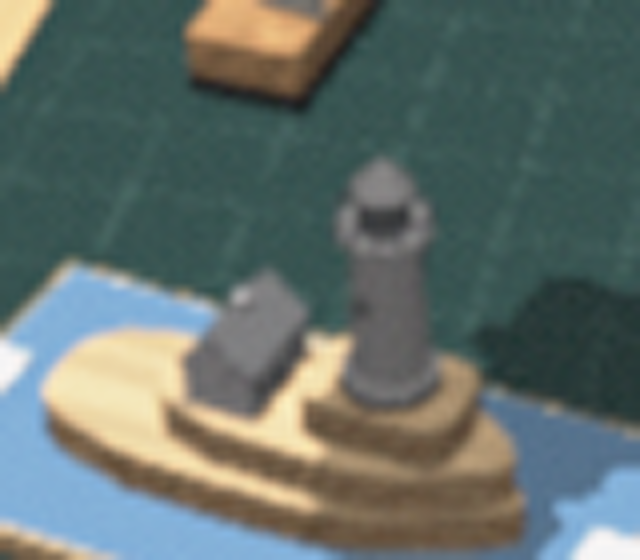

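Stands upright. Move the arm aside for a final check from above.

{"fn": "servo_tool", "kwargs": {"hand": [0.9,0.9,0.9,0.9,0.9,0.9,0.9,0.9,0.9], "travel": [[0.4,0,3],[0.9,0,7],[1.4,0,11],[1.9,0,15],[2.4,0,19],[2.9,0,23],[3.2,0,25.5],[3.2,0,25.5],[3.2,0,25.5]], "twist": [0,0,0,0,0,0,0,0,0]}}

```text
time_s: 46.95
eef_pos: [420.6, -266.7, 233.6]
eef_rot: [[-0.974, 0.009, -0.227], [0.227, -0.002, -0.974], [-0.009, -1.0, -0.0]]
force: [0.8, 0.5, 0.9]
opening: 83.5
```

```bash
python3 - <<'E'
from h import *
d=cam("side","pics/s34.png");c=cam("top","pics/t34.png")
# predicted overlay from nominal stack pose
b=np.array([552.3,-38.3]); x=np.array([-.973,.231]); y=np.array([.231,.973])
def pt(o,z): return [*(b+o[0]*x+o[1]*y),z]
s=12
im=cv2.resize(c["frame"][150:225,260:320,::-1],None,fx=8,fy=8,interpolation=cv2.INTER_CUBIC)
def px(P,cam,o,k): return tuple(((proj(cam,[P])[0]-o+.5)*k).astype(int))
for o,z in (((40,0),66),((-14,0),48),((90,0),30),((-90,0),30),((87,0),48),((-43,0),48),((68,0),66),((12,0),66),((40,0),154)): cv2.circle(im,px(pt(o,z),c,[260,150],8),3,(0,0,255),-1)
im2=cv2.resize(d["frame"][150:225,195:285,::-1],None,fx=8,fy=8,interpolation=cv2.INTER_CUBIC)
for o,z in (((40,0),154),((90,0),30),((-90,0),30),((87,0),48),((-43,0),48),((68,0),66),((12,0),66),((-1,20),48),((-27,20),48)): cv2.circle(im2,px(pt(o,z),d,[195,150],8),3,(0,0,255),-1)
cv2.imwrite("pics/v34.png",im);cv2.imwrite("pics/v34b.png",im2)
E
```

```text
(no output)
```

View pics/v34.png

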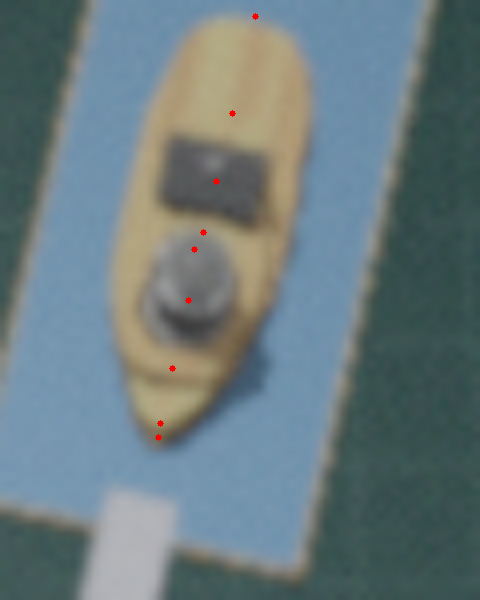

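View pics/v34b.png

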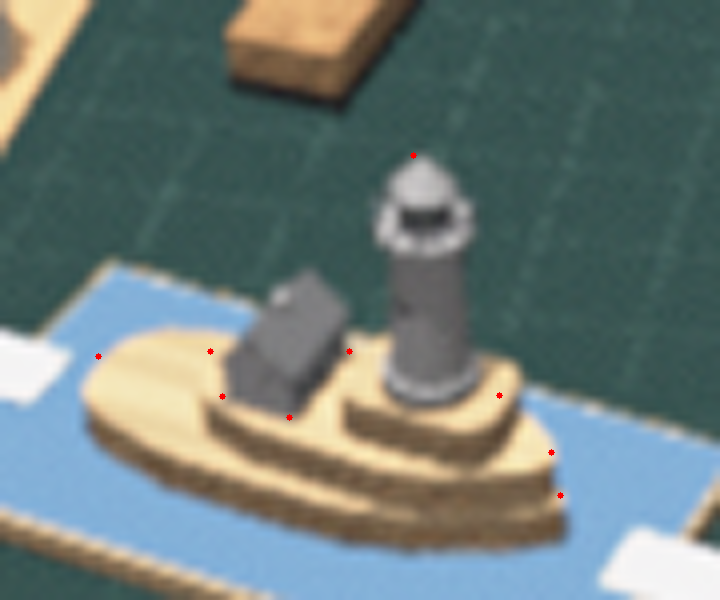

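View pics/t34.png

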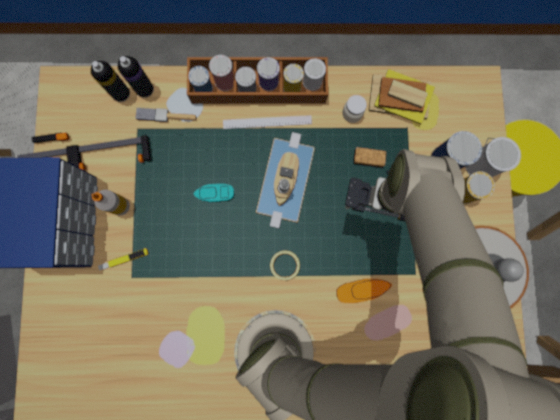

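```bash
python3 -c "
from plant import manip
print(manip.sign_off())"
```

```text
the job is handed in; nothing more can be done
None
```

The headland model is stacked on the blue baseboard in the order you gave, and I handed the job in after about 47 s of robot time. No verdict was reported.

**Last checks:** In the final pictures from both cameras, every part sits within about 2–3 mm of its intended place and level, with both points towards the board's +x end. The cottage is on its rectangle, the lighthouse stands upright, and the gripper is clear and open. The sanding block, spray can, glue bottle and both look-alikes look unmoved.

**What disagreed along the way:**
- **Lighthouse grip:** the jaws stopped at about 31 mm instead of the 25–27 mm expected on the tower, so they probably held the gallery disc. I tested this with an 8 mm lift before carrying it, and it was set down without slipping.
- **Cottage grip:** the last joint was near its limit there, so the grasp ended about 3 mm off-centre and 5 mm high. I corrected for this when placing it.
- **Lighthouse position:** the two cameras' estimates of the small layer's circle differed by about 2 mm, well inside the 10 mm tolerance.

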